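# Strip the boot-clamping rail and set it for the next boot

## Task

Strip the ski-boot clamping rail for the next boot: pull back the bolt across the open end of its T-slot, slide every clamp dog in the slot out through that end and put it in the tray, standing or lying, then push the bolt fully home again. Last, wind the heel-stop dial back to its zero stop and from there set it exactly four clicks up. Do not disturb the other things on the bench.

Things in the scene. Friction and masses are not known exactly. Their poses are not given: they have to be found in the camera images.
- rail: Boot-clamping rail bolted to the bench: silvery T-slot bar 90 wide (x), 420 long (y), 38 high, lying across in front of the robot (yaw within 0.2). Origin: middle of its underside. Slot along the middle of its top: 18 wide between lips (height 26-38), 40 wide below (10-26). Open at the -y end (y -210); at +y a grey block (x +-43, y 135 to 210, top 72) carries the dial.
- slot_mouth (a point): Centre of the slot's open end at the height of the rail's top (38). A dog comes free to lift only when its foot is wholly past this end: its origin more than 22 mm beyond it, towards the rail's -y.
- keeper (a joint): Steel slide bolt across the open end: flat bar 16 wide (y), 9 thick, on the rail's top, 20 in from the end. 0: fully home, across the slot (it starts within 3 mm of that). Grows in m as it is pulled towards the rail's -x (the robot's side) to its stop at 0.055; dogs pass only from 0.052, so pull it fully back. Stays where it is left; takes 2 to 4 N.
- keeper_grip (a point): On the axis of the bolt's upright round knob (14 dia, from 47 to 75 above the bench), 16 above the knob's foot. Moves with the bolt; at rail x -60, y -190 when home.
- dial (a joint): Heel-stop click dial, upright axis: black disc 62 dia, bar grip 58 long, 16 wide, 26 tall (top 109 above bench). Rad: 0 at the zero stop, growing clockwise from above to 5.24. A click each 0.524 (30 deg), held by a detent of 0.2 Nm. At 0 the bar lies along the rail's x, its white-lined end to -x, at the longest tick; a tick per click. Starts between clicks 6 and 10.
- dial_grip (a point): On the dial's axis, at mid height of its bar grip (98 above the bench).
- heel_stop_face (a point): Middle of the black face of the heel stop, 44 wide, 42 to 86 above the bench, over the slot: the dial moves it along the slot, 5 mm towards the open end per click. Dogs start clear of it; leave it to the dial.
- tray: Shallow loose grey tray on the bench, 230 (x) by 190 (y) outside, 35 high, walls and floor 4, 1.2 kg. Origin: centre of its underside. Has room for all four dogs, standing or lying.
- hook_dog: Clamp dog: top is a flat bar (32 x by 40 y by 12) overhanging the column on +y as a hook; column 32 (x) by 30 (y, -20 to +10). 0.26-0.42 kg, 100 tall: T foot 36 (x) by 44 (y), height 0-12; neck 14 by 40, 12-26; shoulder 40 by 44, 26-36; column 36-90. Origin: centre of the foot's underside; z up the column, y along the slot. In the slot the shoulder rests on the rail. Two to four dogs are present.
- hook_dog_grip (a point): On the axis of the hook dog's column, 66 above the underside of its foot: a good height to grip it, across x.
- pad_dog: Clamp dog: round black rubber pad (30 dia, 10 thick) on the column's +y face; column 32 (x) by 32 (y, -20 to +12). 0.26-0.42 kg, 100 tall: T foot 36 (x) by 44 (y), height 0-12; neck 14 by 40, 12-26; shoulder 40 by 44, 26-36; column 36-90. Origin: centre of the foot's underside; z up the column, y along the slot. In the slot the shoulder rests on the rail. Two to four dogs are present.
- pad_dog_grip (a point): On the axis of the pad dog's column, 66 above the underside of its foot: a good height to grip it, across x.
- vee_dog: Clamp dog: two short prongs leaning apart in a V on top; column 32 (x) by 36 (y). 0.26-0.42 kg, 100 tall: T foot 36 (x) by 44 (y), height 0-12; neck 14 by 40, 12-26; shoulder 40 by 44, 26-36; column 36-90. Origin: centre of the foot's underside; z up the column, y along the slot. In the slot the shoulder rests on the rail. Two to four dogs are present.
- vee_dog_grip (a point): On the axis of the vee dog's column, 66 above the underside of its foot: a good height to grip it, across x.
- post_dog: Clamp dog: round column 34 dia with a black rubber cap on top, no wider. 0.26-0.42 kg, 100 tall: T foot 36 (x) by 44 (y), height 0-12; neck 14 by 40, 12-26; shoulder 40 by 44, 26-36; column 36-90. Origin: centre of the foot's underside; z up the column, y along the slot. In the slot the shoulder rests on the rail. Two to four dogs are present.
- post_dog_grip (a point): On the axis of the post dog's column, 66 above the underside of its foot: a good height to grip it, across x.
- tape: Bystander: roll of brown tape, 100 dia, 48 high, lying flat on the bench; leave it alone.
- scissors: Bystander: scissors with red handles, 190 long, lying flat; leave them alone.
- screwdriver: Bystander: screwdriver lying beyond the rail; leave it alone.
- cement_can: Bystander: grey can, 80 dia, 110 high, standing beyond the rail; leave it alone.
- sanding_block: Bystander: cork sanding block 60 by 100 by 28, off to the left of the rail; leave it alone.

How it is judged:
By the outcome, as a careful person would: the job done as asked, in the order asked, and still so for the second after the job is handed in, with the robot touching nothing.
Of hook_dog, pad_dog, vee_dog, post_dog only 2 to 4 are there at a start; the rules pass over those that are not, and their reading is None.
At some moment in a run one of tray may be knocked a few centimetres aside while the robot is not near it.
Once in a run the grip may slacken for a moment while it holds something.
It also fails if it takes over 210 s, if anything falls off the work surface, if the arm or the gripper's body presses on something with over 40 N, if the wrist force passes 120 N, or if a joint passes its speed limit or range.

## Robot

A 7-joint arm with a two-finger parallel gripper is mounted at the origin on the work surface. World frame = base frame: x ahead of the robot, y to its left, z up, the work surface at z = 0. Lengths are in mm, angles in rad, forces in N, time in s.
With the tool pointing down it reaches from about 425 to 875 mm from the base axis. Payload 4.7 kg.
Tool frame: the origin (TCP) lies midway between the tips of the shut fingers; the grasp point (between the pads) lies 19 mm behind it (grip_depth is the distance from the TCP to the grasp point, in mm); z points along the fingers, y is the line along which they close (so a half turn about z gives the same grasp; the last joint's range is limited). The gripper opens to 85 mm and grips with 20 to 120 N. Pads are 22 mm wide; open, the fingers measure 114 mm over their backs; the gripper's body (76 mm by 85 mm) begins 54 mm behind the grasp point. The pads swing forward as they close: fully open they stand 13 mm farther back than shut.
Start: joints at [-1.244, 0.321, -0.07, 1.45, 0.023, 1.371, -0.057], TCP at [200.048, 618.47, 231.349] pointing down, gripper open.
Joint ranges: [-2.86, 2.86], [-0.3, 2.09], [-1.38, 1.24], [0.06, 2.45], [-1.56, 4.7], [0.09, 2.05], [-2.69, 2.69]. Speed limits (rad/s): [2.57, 2.57, 3.14, 3.14, 3.14, 3.14, 3.14].

## Interface

Orientations are given as a unit quaternion [w, x, y, z].
In Python, from rig import * gives the robot as it stands.
- The arm moves only by the tool move_arm, never from a script. Its argument "increments" is a list of rows, each an object with "fingers": the closure in counts, from 0 (fully open) to 255 (shut); "linear": the shift along the tool's x, y, z each as a share of 0.12 m, from -1 to 1, a list of three; "twist": the turn about the tool's z as a share of 90 degrees, from -1 to 1. In form: [{"fingers": fingers, "linear": [x, y, z], "twist": twist}, ...]. A call has exactly 8 rows; each row shifts and turns the commanded pose from where the row before left it, along the tool's axes as they then stand; what a row does not reach is not made up. A row lasts 1/10 s, in which the tool goes at most 50 mm and 8.59 degrees, less where a joint would pass 70% of its speed; a pose out of reach is approached as far as the arm can. A call with a number of a shift or a turn outside -1 to 1 is refused whole. A call with a gripper value outside its range is refused whole. The fingers move at their own pace and stop on an object; "force" is the grip in N (left out, the last holds). Time passes only in rows, so rows that do not move let the fingers close, or fill a call up. It gives the time, the measured TCP pose, the force, the opening and the grip force at its end, in the units of the state.
- get_obs(): the state, without advancing time (a new reading comes with each control period).
- camera(name): name is "scene" or "top" or "wrist"; returns a dict with "pixels" (384x512x3 uint8, red, green, blue), "camera_matrix" (3x3 intrinsics, pixels), "T" (4x4, takes a point from camera to world coordinates). Camera axes: x right, y up, looking along -z (the intrinsics and any distortion apply to the point x, -y, -z); pixel columns grow to the right and rows downward; lengths in mm; the calibration is good to about 2 mm. The wrist camera is an equidistant fisheye: a pixel r from the principal point sees the ray r / f radians off the axis. A picture is of the moment at which its call begins. There is no depth.
- job_done(): hands the job in; it is judged then, once.
The state is a dict: "time_s": time; "q": joint angles; "qd": joint speeds; "joint_torque": joint torques, N m; "ee_pos": TCP position; "eef_rot": TCP orientation; "ft_force": force on the tool from outside, world axes, zero at the start; "ft_torque": the same for the moment, N m; "gripper_width": opening from 0.0 (shut) to 1.0 (fully open); "gripper_force": force on a finger pad.
Only numpy, scipy, OpenCV 4.12 (cv2) and the standard library are available. Lean on these libraries where they do the work, as an engineer would, in place of code of your own. Each camera call takes 0.05 s, during which the arm holds its last target. There are 200 camera calls.

## Working session

There is one attempt and no reset: what is moved stays moved. The work goes in short steps, Python scripts to look and compute and a tool call to move; the robot and the scene stay as the last step left them, time stands still between calls to the robot, and variables do not carry over. Pictures are saved under pics/ and viewed, at most 14 in all, crops included, and the job is handed in when it is done.

Besides the shell and the picture viewer there is one more tool, called after "Emit:" by a JSON object that holds its "method" and its "body". move_arm: Moves the arm, as the interface text tells. Its arguments: {"type":"object","properties":{"increments":{"type":"array"},"force":{"type":"number"}},"required":["increments"]}

```bash
ls; mkdir -p pics
python3 - <<'E'
from rig import *
import cv2,json
o=get_obs();print({k:np.round(v,3).tolist() if 0 else v for k,v in o.items()})if 0 else print(o)
for n in("top","scene"):
    c=camera(n);cv2.imwrite(f"pics/{n}0.png",cv2.resize(c["pixels"][:,:,::-1],(800,600),interpolation=cv2.INTER_CUBIC));print(n,c["camera_matrix"],c["T"])
E
```

```text
pics
{'time_s': 0.0, 'q': array([-1.24386249,  0.32182805, -0.07004926,  1.45165576,  0.02259496,
        1.37076456, -0.05689222]), 'qd': array([ 0.00125519, -0.00121495,  0.00023328, -0.0013312 ,  0.00101464,
       -0.00159551,  0.00105153]), 'joint_torque': array([-4.47999246e-04, -4.93574560e+01, -3.82466214e-01, -3.14333189e+01,
        1.29821475e-02,  1.15942615e-02,  4.60363225e-06]), 'ee_pos': array([199.9476747 , 617.93916513, 230.22957346]), 'eef_rot': array([-9.50852958e-05,  1.55778200e-01,  9.87791617e-01, -9.29889482e-04]), 'ft_force': array([-0.04588379, -0.55666877, -0.01125168]), 'ft_torque': array([0.01070403, 0.02755155, 0.04033873]), 'gripper_force': 0.0, 'gripper_width': 1.001687777902346}
top [[453.52854095   0.         253.77312324]
 [  0.         453.52854095 189.10550981]
 [  0.           0.           1.        ]] [[ 8.48994505e-03  9.98206056e-01 -5.92671102e-02  4.96377804e+02]
 [-9.99779794e-01  9.61092027e-03  1.86545844e-02  6.39127517e+01]
 [ 1.91907306e-02  5.90956828e-02  9.98067841e-01  1.51568965e+03]
 [ 0.00000000e+00  0.00000000e+00  0.00000000e+00  1.00000000e+00]]
scene [[415.82886238   0.         257.52427865]
 [  0.         415.82886238 196.24987943]
 [  0.           0.           1.        ]] [[ 5.63851175e-01 -6.90082726e-01  4.53715422e-01  1.10118782e+03]
 [ 8.25868173e-01  4.73590326e-01 -3.06029353e-01 -3.17471713e+02]
 [-3.68966474e-03  5.47264136e-01  8.36951821e-01  1.02619188e+03]
 [ 0.00000000e+00  0.00000000e+00  0.00000000e+00  1.00000000e+00]]
```

View pics/top0.png

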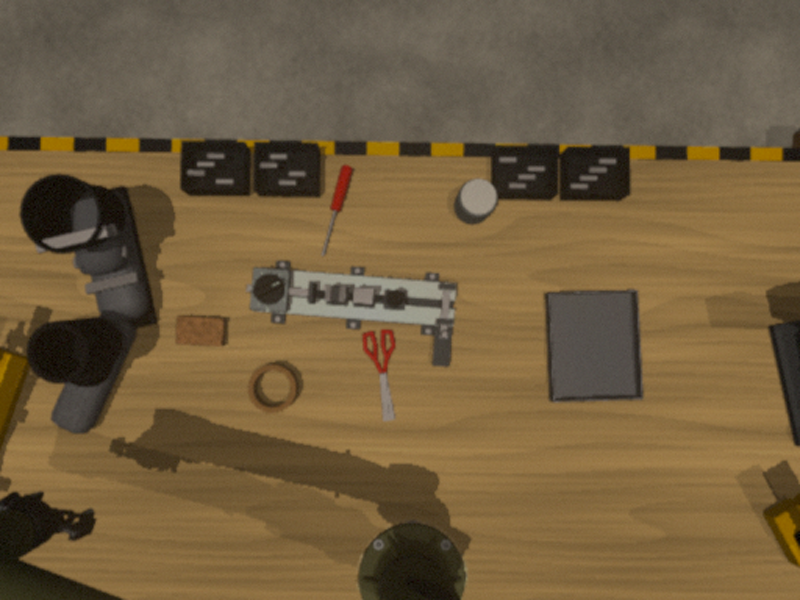

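View pics/scene0.png

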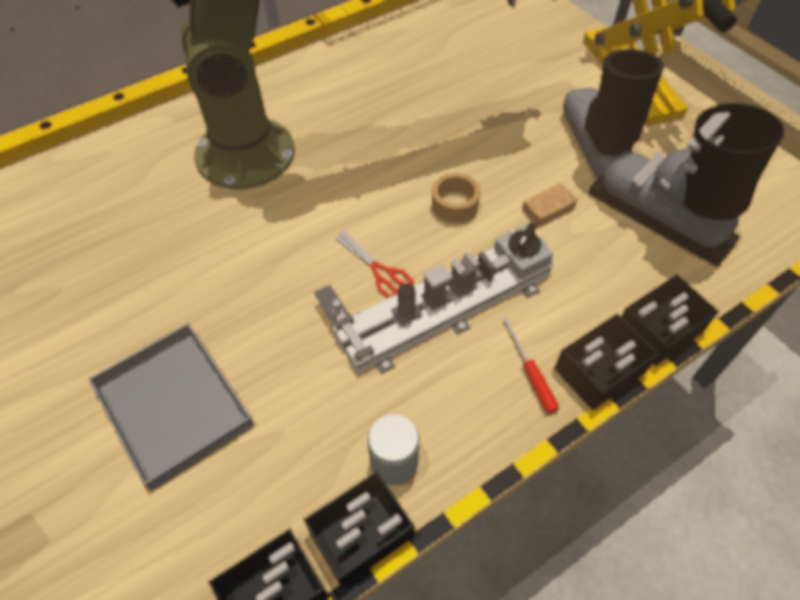

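The top view shows the rail from about (250,290) to (455,305), with its open end on the right. The post dog's black cap is at (397,298), with two more dogs at (365,295) and (338,293). The heel stop is at (313,292) and the tray at (593,345).

```bash
cat > h.py <<'E'
from rig import *
import numpy as np, cv2
from scipy.spatial.transform import Rotation as R
def proj(c,P):
    P=np.atleast_2d(P); K,T=c["camera_matrix"],c["T"]
    q=(P-T[:3,3])@T[:3,:3]; q=q*[1,-1,-1]
    return np.c_[K[0,0]*q[:,0]/q[:,2]+K[0,2],K[1,1]*q[:,1]/q[:,2]+K[1,2]]
def ray(c,uv,fish=False):
    K,T=c["camera_matrix"],c["T"]
    x=(np.atleast_2d(uv)-K[:2,2])/[K[0,0],K[1,1]]
    if fish:
        r=np.linalg.norm(x,axis=1,keepdims=True); x=x/np.maximum(r,1e-9); d=np.c_[x*np.sin(r),np.cos(r)]
    else: d=np.c_[x,np.ones(len(x))]
    return T[:3,3],(d*[1,-1,-1])@T[:3,:3].T
def at(c,uv,z,fish=False):
    o,d=ray(c,uv,fish); return o+d*((z-o[2])/d[:,2])[:,None]
def fproj(c,P):
    P=np.atleast_2d(P); K,T=c["camera_matrix"],c["T"]
    q=(P-T[:3,3])@T[:3,:3]*[1,-1,-1]; n=np.linalg.norm(q[:,:2],axis=1,keepdims=True)
    th=np.arctan2(n,q[:,2:]); return q[:,:2]/n*th*K[0,0]+K[:2,2]
def tool():
    o=get_obs(); w,x,y,z=o["eef_rot"]; return o["ee_pos"],R.from_quat([x,y,z,w]).as_matrix(),o
def plan(p,yaw=None):
    "shift in tool axes (units of 0.12 m) to world p; and twist (units of 90deg) putting tool y along world yaw (deg, mod 180)"
    e,M,o=tool(); s=M.T@(np.array(p,float)-e)/120
    print("t",round(o["time_s"],1),"tcp",e.round(1),"yaw_y",round(np.degrees(np.arctan2(M[1,1],M[0,1])),2),"shift",s.round(3),"w",round(o["gripper_width"],3),"f",o["ft_force"].round(1),"gf",round(o["gripper_force"],1))
    if yaw is not None:
        d=(yaw-np.degrees(np.arctan2(M[1,1],M[0,1]))+90)%180-90
        print("twist",round(-d/90,4), "q7",o["q"].round(2))
E
python3 - <<'E'
from h import *
a=camera("top");b=camera("scene")
A=cv2.resize(a["pixels"][160:245,150:310],(800,425),interpolation=cv2.INTER_CUBIC)
B=cv2.resize(b["pixels"][140:245,195:360],(800,509),interpolation=cv2.INTER_CUBIC)
cv2.imwrite("pics/c1.png",A[:,:,::-1]);cv2.imwrite("pics/c2.png",B[:,:,::-1])
np.save("top.npy",a,allow_pickle=True);np.save("scene.npy",b,allow_pickle=True)
w=camera("wrist");print(w["camera_matrix"],w["T"].round(3));plan([200,618,230],0)
# tray
s=512/800
print(at(a,np.array([[545,291],[637,289],[642,398],[551,401]])*s,35).round(1))
E
```

```text
[[297.31863964   0.         258.06779011]
 [  0.         297.31863964 186.75928582]
 [  0.           0.           1.        ]] [[ 3.08000e-01 -9.09000e-01 -2.79000e-01  1.28494e+02]
 [ 9.51000e-01  2.94000e-01  9.20000e-02  6.41127e+02]
 [-2.00000e-03 -2.94000e-01  9.56000e-01  3.72321e+02]
 [ 0.00000e+00  0.00000e+00  0.00000e+00  1.00000e+00]]
t 0.2 tcp [200.  618.2 230.8] yaw_y 72.08 shift [-0.001 -0.002  0.007] w 0.996 f [-0.3  1.   0.2] gf 0.0
twist 0.8008 q7 [-1.24  0.32 -0.07  1.45  0.02  1.37 -0.06]
[[ 596.7 -275.9   35. ]
 [ 602.9 -470.8   35. ]
 [ 374.6 -478.6   35. ]
 [ 367.1 -287.6   35. ]]
```

View pics/c1.png

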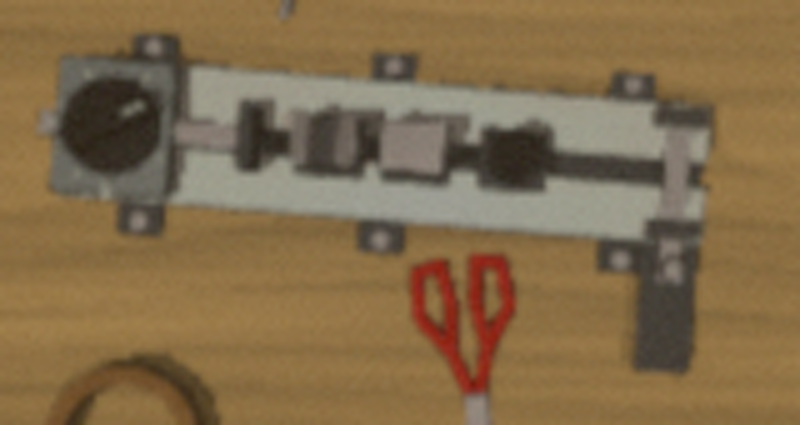

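View pics/c2.png

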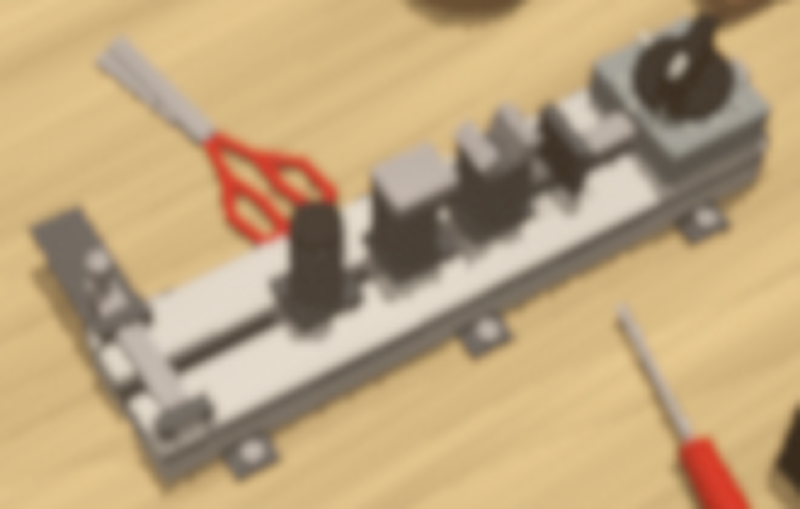

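The crop shows three dogs: post at (515,155), hook or pad at (413,148) and vee at (335,138). The bolt knob is at about (672,262). The dial's white end points right and slightly up, which is about click 8.

Run:
```python
from h import *
from scipy.optimize import least_squares
a=np.load("top.npy",allow_pickle=True).item()
px=lambda u:np.array(u,float)/5+[150,160]-0.4
# rail: edges at z38 (points on x=+45, x=-45), end y=-210
up=at(a,px([[200,66],[400,83],[560,94]]),38)[:,:2]; lo=at(a,px([[200,206],[300,213],[420,222],[560,234]]),38)[:,:2]
end=at(a,px([[711,130],[705,215]]),38)[:,:2]; blk=at(a,px([[58,90],[54,160]]),72)[:,:2]
def f(v):
    x,y,t=v; ex=np.array([np.cos(t),np.sin(t)]); ey=np.array([-ex[1],ex[0]]); o=np.array([x,y])
    return np.r_[(up-o)@ex-45,(lo-o)@ex+45,(end-o)@ey+210,(blk-o)@ey-210]
s=least_squares(f,[560,80,0]); print(s.x,np.degrees(s.x[2]),s.fun.round(1)); np.save("rail.npy",s.x)
x,y,t=s.x; ex=np.array([np.cos(t),np.sin(t)]); ey=np.array([-ex[1],ex[0]])
loc=lambda P:np.c_[(P[:,:2]-[x,y])@ex,(P[:,:2]-[x,y])@ey].round(1)
print("tops z112?:post,hook,vee",loc(at(a,px([[515,157],[413,148],[330,138]]),112)))
print("dial",loc(at(a,px([[112,124]]),90)),"line",loc(at(a,px([[133,110]]),109)),"knob",loc(at(a,px([[672,250],[672,265]]),75)))
W=lambda u,v:(np.array([x,y])+u*ex+v*ey).round(1)
print("knob",W(-60,-190),"mouth",W(0,-210),"dial",W(0,172.5))
```

```text
[ 5.81337229e+02  1.23232814e+02 -6.77168815e-02] -3.879891511193175 [ 0.6 -0.3  0.6 -0.4  0.   0.2 -0.6  0.3  0.2  0.5 -1. ]
tops z112?:post,hook,vee [[ -2.  -82.3]
 [ -1.3 -18.8]
 [  0.9  32.9]]
dial [[  0.4 171.4]] line [[  9.  156.1]] knob [[ -51.2 -186.8]
 [ -60.7 -187.5]]
knob [508.6 -62.3] mouth [567.1 -86.3] dial [593.  295.3]
```

Emit:
{"method": "move_arm", "body": {"increments": [{"fingers": 0, "linear": [0, 0, 0], "twist": -0.078}, {"fingers": 0, "linear": [0, 0, 0], "twist": -0.078}, {"fingers": 0, "linear": [-0.25, -0.2, 0], "twist": 0}, {"fingers": 0, "linear": [-0.25, -0.2, 0], "twist": 0}, {"fingers": 0, "linear": [-0.25, -0.2, 0], "twist": 0}, {"fingers": 0, "linear": [-0.25, -0.2, 0], "twist": 0}, {"fingers": 0, "linear": [-0.2, -0.25, 0], "twist": 0}, {"fingers": 0, "linear": [-0.2, -0.25, 0], "twist": 0}], "force": 60}}

```text
time_s: 1.05
ee_pos: [358.1, 450.1, 231.2]
eef_rot: [0.0, 0.034, 0.999, 0.0]
ft_force: [-0.2, 0.3, -0.4]
gripper_width: 1.001
gripper_force: 0.0
```

Emit:
{"method": "move_arm", "body": {"increments": [{"fingers": 0, "linear": [-0.15, -0.25, 0], "twist": 0}, {"fingers": 0, "linear": [-0.15, -0.25, 0], "twist": 0}, {"fingers": 0, "linear": [-0.15, -0.25, 0], "twist": 0}, {"fingers": 0, "linear": [-0.15, -0.25, 0], "twist": 0}, {"fingers": 0, "linear": [-0.15, -0.3, 0], "twist": 0}, {"fingers": 0, "linear": [-0.15, -0.3, 0], "twist": 0}, {"fingers": 0, "linear": [-0.15, -0.3, 0], "twist": 0}, {"fingers": 0, "linear": [-0.15, -0.3, 0], "twist": 0}]}}

```text
time_s: 1.85
ee_pos: [483.3, 176.7, 231.5]
eef_rot: [0.0, 0.034, 0.999, 0.0]
ft_force: [0.8, 0.5, -0.7]
gripper_width: 0.997
gripper_force: 0.0
```

Emit:
{"method": "move_arm", "body": {"increments": [{"fingers": 0, "linear": [-0.05, -0.35, 0], "twist": 0}, {"fingers": 0, "linear": [-0.05, -0.35, 0], "twist": 0}, {"fingers": 0, "linear": [-0.03, -0.35, 0], "twist": 0}, {"fingers": 0, "linear": [0, -0.35, 0], "twist": 0}, {"fingers": 0, "linear": [0, -0.35, 0], "twist": 0}, {"fingers": 0, "linear": [0, 0, 0], "twist": 0}, {"fingers": 0, "linear": [0, 0, 0], "twist": 0}, {"fingers": 0, "linear": [0, 0, 0], "twist": 0}]}}

```text
time_s: 2.65
ee_pos: [484.3, -31.0, 231.3]
eef_rot: [-0.0, 0.033, 0.999, 0.0]
ft_force: [0.0, -0.2, 0.9]
gripper_width: 1.003
gripper_force: 0.0
```

Run:
```python
from h import *
plan([508.6,-62.3,140],86.12)
w=camera("wrist");np.save("w1.npy",w,allow_pickle=True);cv2.imwrite("pics/w1.png",cv2.resize(w["pixels"][:,:,::-1],(800,600),interpolation=cv2.INTER_CUBIC))
```

```text
t 2.6 tcp [484.3 -31.  231.3] yaw_y 86.21 shift [-0.219 -0.247  0.761] w 1.003 f [ 0.  -0.2  0.9] gf 0.0
twist 0.001 q7 [-0.46 -0.05  0.46  1.86  0.02  1.32  1.5 ]
```

View pics/w1.png

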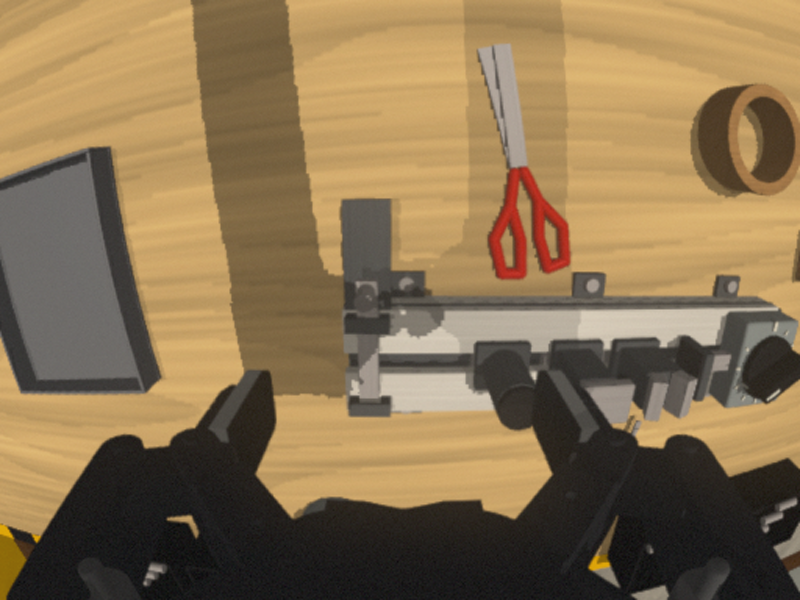

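Wrist view: the knob is at (366,296), the bracket under it spans (342–392, 285–335), and the post foot is at (502,360). I'll check these against the rail fit.

```bash
cat >> h.py <<'E'
_r=np.load("rail.npy"); RX,RY,RT=_r; EX=np.array([np.cos(RT),np.sin(RT)]); EY=np.array([-EX[1],EX[0]])
def W(u,v,z): return np.r_[np.array([RX,RY])+u*EX+v*EY,z]
def L(P): P=np.atleast_2d(P); return np.c_[(P[:,:2]-[RX,RY])@EX,(P[:,:2]-[RX,RY])@EY].round(1)
E
python3 - <<'E'
from h import *
w=np.load("w1.npy",allow_pickle=True).item()
for n,p in dict(knobtop=(-60,-190,75),knobfoot=(-60,-190,47),c1=(-45,-210,38),c2=(45,-210,38),postfootNearcorner=(-20,-60.3,48),postfootNear2=(-20,-104,48),blk=(-43,135,72)).items(): print(n,(fproj(w,W(*p))[0]*800/512).round(0))
P=np.array([[366,291],[348,303],[348,415]])*.64
print(L(at(w,P[:1],75,True)),L(at(w,P[1:],38,True)))
E
```

```text
knobtop [360. 306.]
knobfoot [364. 294.]
c1 [339. 309.]
c2 [345. 409.]
postfootNearcorner [532. 343.]
postfootNear2 [477. 344.]
blk [747. 321.]
[[ -70.6 -185.8]] [[ -49.7 -202.9]
 [  50.5 -207.5]]
```

Run:
```python
from h import *
w=np.load("w1.npy",allow_pickle=True).item()
cv2.imwrite("pics/w1c.png",cv2.resize(w["pixels"][165:275,205:365,::-1],(800,550),interpolation=cv2.INTER_CUBIC))
```

```text
(no output)
```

View pics/w1c.png

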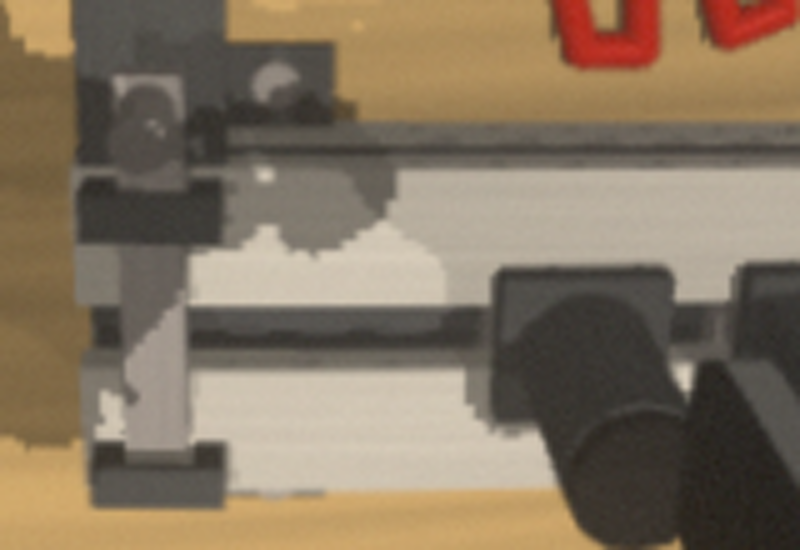

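Run:
```python
from h import *
plan(W(-63,-188.5,49),86.12)
```

```text
t 2.7 tcp [484.3 -30.8 231.2] yaw_y 86.25 shift [-0.195 -0.237  1.518] w 1.0 f [ 0.3  0.5 -0.2] gf 0.0
twist 0.0015 q7 [-0.46 -0.05  0.46  1.86  0.02  1.32  1.5 ]
```

Emit:
{"method": "move_arm", "body": {"increments": [{"fingers": 0, "linear": [-0.1, -0.12, 0.2], "twist": 0}, {"fingers": 0, "linear": [-0.095, -0.117, 0.25], "twist": 0}, {"fingers": 0, "linear": [0, 0, 0.3], "twist": 0}, {"fingers": 0, "linear": [0, 0, 0.3], "twist": 0}, {"fingers": 0, "linear": [0, 0, 0.25], "twist": 0}, {"fingers": 0, "linear": [0, 0, 0.15], "twist": 0}, {"fingers": 0, "linear": [0, 0, 0.07], "twist": 0}, {"fingers": 0, "linear": [0, 0, 0], "twist": 0}], "force": 40}}

```text
time_s: 3.5
ee_pos: [505.1, -61.2, 47.9]
eef_rot: [-0.001, 0.033, 0.999, -0.0]
ft_force: [0.1, -0.1, 0.0]
gripper_width: 0.999
gripper_force: 0.0
```

Emit:
{"method": "move_arm", "body": {"increments": [{"fingers": 255, "linear": [0, 0, 0], "twist": 0}, {"fingers": 255, "linear": [0, 0, 0], "twist": 0}, {"fingers": 255, "linear": [0, 0, 0], "twist": 0}, {"fingers": 255, "linear": [0, 0, 0], "twist": 0}, {"fingers": 255, "linear": [0, 0, 0], "twist": 0}, {"fingers": 255, "linear": [0, 0, 0], "twist": 0}, {"fingers": 255, "linear": [0, 0, 0], "twist": 0}, {"fingers": 255, "linear": [0, 0, 0], "twist": 0}]}}

```text
time_s: 4.3
ee_pos: [506.1, -60.2, 49.6]
eef_rot: [0.0, 0.033, 0.999, 0.001]
ft_force: [-2.1, 5.3, 5.2]
gripper_width: 0.145
gripper_force: 39.0
```

Run:
```python
from h import *
plan(W(-119,-188.5,49),86.12)
w=camera("wrist");cv2.imwrite("pics/w2.png",cv2.resize(w["pixels"][120:340,100:400,::-1],(750,550),interpolation=cv2.INTER_CUBIC))
```

```text
t 4.3 tcp [506.1 -60.2  49.6] yaw_y 86.18 shift [ 0.47  -0.003  0.004] w 0.145 f [-2.1  5.3  5.2] gf 39.0
twist 0.0006 q7 [-0.39  0.21  0.5   2.01 -0.13  0.95  1.68]
```

View pics/w2.png

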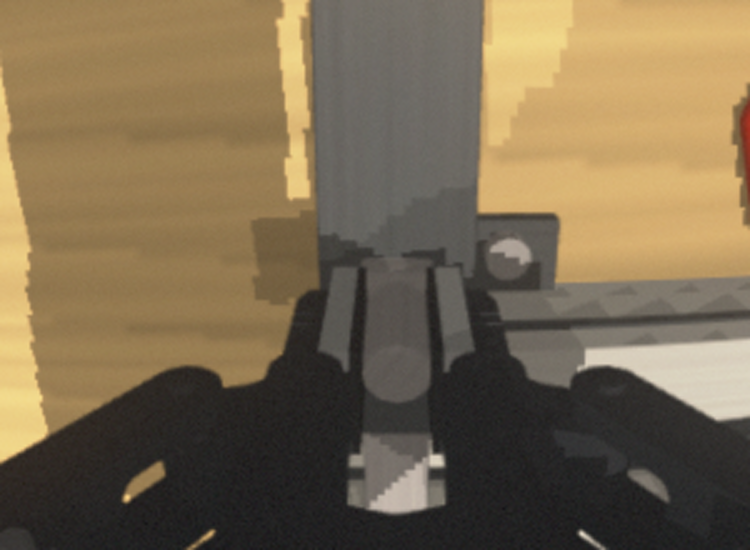

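The wrist view shows the knob held between the pads at (397,370). Now I'll pull it back.

Emit:
{"method": "move_arm", "body": {"increments": [{"fingers": 255, "linear": [0.06, 0, 0], "twist": 0}, {"fingers": 255, "linear": [0.06, 0, 0], "twist": 0}, {"fingers": 255, "linear": [0.06, 0, 0], "twist": 0}, {"fingers": 255, "linear": [0.06, 0, 0], "twist": 0}, {"fingers": 255, "linear": [0.06, 0, 0], "twist": 0}, {"fingers": 255, "linear": [0.06, 0, 0], "twist": 0}, {"fingers": 255, "linear": [0.06, 0, 0], "twist": 0}, {"fingers": 255, "linear": [0.03, 0, 0], "twist": 0}]}}

```text
time_s: 5.15
ee_pos: [454.0, -56.7, 49.8]
eef_rot: [0.003, 0.033, 0.999, 0.001]
ft_force: [10.3, 5.0, -8.5]
gripper_width: 0.147
gripper_force: 38.9
```

Emit:
{"method": "move_arm", "body": {"increments": [{"fingers": 255, "linear": [0.015, 0, 0], "twist": 0}, {"fingers": 255, "linear": [0.015, 0, 0], "twist": 0}, {"fingers": 255, "linear": [0, 0, 0], "twist": 0}, {"fingers": 255, "linear": [0, 0, 0], "twist": 0}, {"fingers": 255, "linear": [0, 0, 0], "twist": 0}, {"fingers": 255, "linear": [0, 0, 0], "twist": 0}, {"fingers": 255, "linear": [0, 0, 0], "twist": 0}, {"fingers": 255, "linear": [0, 0, 0], "twist": 0}]}}

```text
time_s: 5.95
ee_pos: [454.0, -56.7, 49.8]
eef_rot: [0.006, 0.033, 0.999, 0.001]
ft_force: [15.5, 4.8, -13.6]
gripper_width: 0.146
gripper_force: 39.2
```

Emit:
{"method": "move_arm", "body": {"increments": [{"fingers": 255, "linear": [-0.03, 0, 0], "twist": 0}, {"fingers": 100, "linear": [0, 0, 0], "twist": 0}, {"fingers": 100, "linear": [0, 0, 0], "twist": 0}, {"fingers": 100, "linear": [0, 0, 0], "twist": 0}, {"fingers": 0, "linear": [0, 0, -0.2], "twist": 0}, {"fingers": 0, "linear": [0, 0, -0.3], "twist": 0}, {"fingers": 0, "linear": [0, 0, -0.4], "twist": 0}, {"fingers": 0, "linear": [0, 0, -0.3], "twist": 0}]}}

```text
time_s: 6.75
ee_pos: [451.9, -59.3, 195.3]
eef_rot: [0.001, 0.034, 0.999, 0.0]
ft_force: [0.5, -0.2, -1.0]
gripper_width: 0.999
gripper_force: 0.0
```

Emit:
{"method": "move_arm", "body": {"increments": [{"fingers": 0, "linear": [-0.1, 0, -0.1], "twist": -0.091}, {"fingers": 0, "linear": [-0.1, 0, 0], "twist": -0.091}, {"fingers": 0, "linear": [-0.1, 0, 0], "twist": -0.091}, {"fingers": 0, "linear": [-0.1, 0, 0], "twist": -0.091}, {"fingers": 0, "linear": [-0.1, 0, 0], "twist": -0.091}, {"fingers": 0, "linear": [-0.1, 0, 0], "twist": -0.091}, {"fingers": 0, "linear": [-0.1, 0, 0], "twist": -0.091}, {"fingers": 0, "linear": [0, 0, 0], "twist": -0.091}]}}

```text
time_s: 7.55
ee_pos: [527.7, -29.2, 204.5]
eef_rot: [-0.0, -0.515, 0.857, -0.0]
ft_force: [0.5, 0.2, -0.6]
gripper_width: 1.001
gripper_force: 0.0
```

Emit:
{"method": "move_arm", "body": {"increments": [{"fingers": 0, "linear": [0, 0, 0], "twist": -0.091}, {"fingers": 0, "linear": [0, 0, 0], "twist": -0.091}, {"fingers": 0, "linear": [0, 0, 0], "twist": -0.091}, {"fingers": 0, "linear": [0, 0, 0], "twist": 0}, {"fingers": 0, "linear": [0, 0, 0], "twist": 0}, {"fingers": 0, "linear": [0, 0, 0], "twist": 0}, {"fingers": 0, "linear": [0, 0, 0], "twist": 0}, {"fingers": 0, "linear": [0, 0, 0], "twist": 0}]}}

```text
time_s: 8.35
ee_pos: [522.9, -34.1, 185.4]
eef_rot: [-0.028, -0.543, 0.839, -0.003]
ft_force: [-0.6, 0.3, -0.5]
gripper_width: 0.999
gripper_force: 0.0
```

Run:
```python
from h import *
plan(W(0,-83,190),176.12)
w=camera("wrist");np.save("w3.npy",w,allow_pickle=True);cv2.imwrite("pics/w3.png",cv2.resize(w["pixels"][:,:,::-1],(800,600),interpolation=cv2.INTER_CUBIC))
```

```text
t 8.3 tcp [522.9 -34.1 185.4] yaw_y 155.77 shift [-0.744 -0.145 -0.08 ] w 0.999 f [-0.6  0.3 -0.5] gf 0.0
twist -0.2261 q7 [ 0.07  0.12 -0.09  1.79  0.05  1.28  2.69]
```

View pics/w3.png

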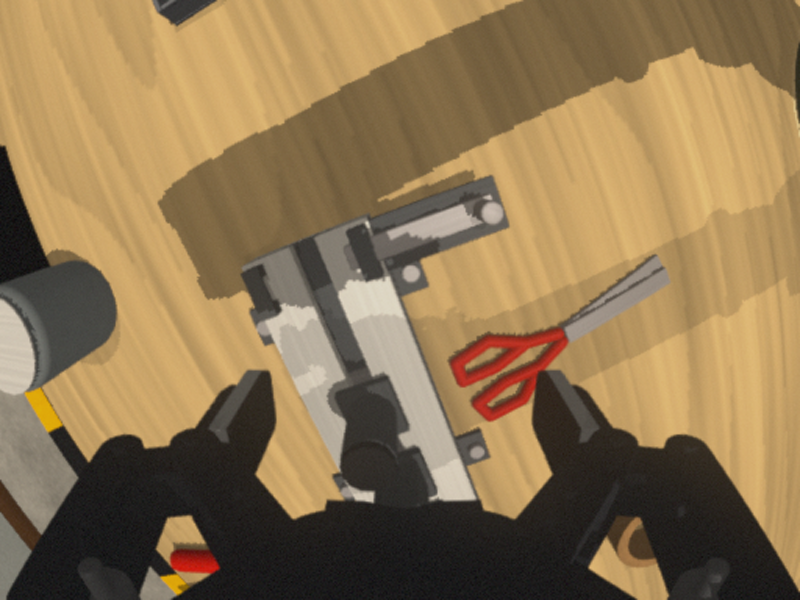

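The bolt is fully back. Joint 7 hit its range limit, so I'll turn the other way.

Emit:
{"method": "move_arm", "body": {"increments": [{"fingers": 0, "linear": [0, 0, -0.02], "twist": 0.09}, {"fingers": 0, "linear": [0, 0, 0], "twist": 0.09}, {"fingers": 0, "linear": [0, 0, 0], "twist": 0.09}, {"fingers": 0, "linear": [0, 0, 0], "twist": 0.09}, {"fingers": 0, "linear": [0, 0, 0], "twist": 0.09}, {"fingers": 0, "linear": [0, 0, 0], "twist": 0.09}, {"fingers": 0, "linear": [0, 0, 0], "twist": 0.09}, {"fingers": 0, "linear": [0, 0, 0], "twist": 0.09}]}}

```text
time_s: 9.2
ee_pos: [522.9, -34.1, 187.6]
eef_rot: [-0.022, -0.006, 1.0, -0.018]
ft_force: [-0.3, 0.3, -0.4]
gripper_width: 1.002
gripper_force: 0.0
```

Emit:
{"method": "move_arm", "body": {"increments": [{"fingers": 0, "linear": [0, 0, 0], "twist": 0.09}, {"fingers": 0, "linear": [0, 0, 0], "twist": 0.09}, {"fingers": 0, "linear": [0, 0, 0], "twist": 0.09}, {"fingers": 0, "linear": [0, 0, 0], "twist": 0.09}, {"fingers": 0, "linear": [0, 0, 0], "twist": 0.09}, {"fingers": 0, "linear": [0, 0, 0], "twist": 0.09}, {"fingers": 0, "linear": [0, 0, 0], "twist": 0.09}, {"fingers": 0, "linear": [0, 0, 0], "twist": 0.09}]}}

```text
time_s: 10.0
ee_pos: [522.9, -34.2, 187.6]
eef_rot: [-0.009, 0.531, 0.847, -0.027]
ft_force: [1.0, -1.0, 0.3]
gripper_width: 1.002
gripper_force: 0.0
```

Emit:
{"method": "move_arm", "body": {"increments": [{"fingers": 0, "linear": [0, 0, 0], "twist": 0.09}, {"fingers": 0, "linear": [0, 0, 0], "twist": 0.09}, {"fingers": 0, "linear": [0, 0, 0], "twist": 0.09}, {"fingers": 0, "linear": [0, 0, 0], "twist": 0.063}, {"fingers": 0, "linear": [0, 0, 0], "twist": 0}, {"fingers": 0, "linear": [0, 0, 0], "twist": 0}, {"fingers": 0, "linear": [0, 0, 0], "twist": 0}, {"fingers": 0, "linear": [0, 0, 0], "twist": 0}]}}

```text
time_s: 10.8
ee_pos: [522.8, -34.6, 187.5]
eef_rot: [-0.002, 0.73, 0.683, -0.028]
ft_force: [0.7, 0.2, -0.4]
gripper_width: 1.0
gripper_force: 0.0
```

Run:
```python
from h import *
plan(W(0,-84,120),176.12);print(get_obs()["eef_rot"])
```

```text
t 10.8 tcp [522.8 -34.6 187.5] yaw_y -3.8 shift [0.665 0.422 0.52 ] w 1.0 f [ 0.7  0.2 -0.4] gf 0.0
twist 0.0008 q7 [-0.06  0.11  0.06  1.79  0.03  1.28 -0.08]
[-0.00219913  0.72961182  0.68326924 -0.02837092]
```

The failed turn left the commanded tool tilted by about 3°. I'll try to undo that at the outer reach limit, where the arm should trade tilt for reach.

Emit:
{"method": "move_arm", "body": {"increments": [{"fingers": 0, "linear": [0.31, 0.13, -0.03], "twist": 0}, {"fingers": 0, "linear": [0.31, 0.13, -0.03], "twist": 0}, {"fingers": 0, "linear": [0.31, 0.13, -0.03], "twist": 0}, {"fingers": 0, "linear": [0.31, 0.13, -0.03], "twist": 0}, {"fingers": 0, "linear": [0.31, 0.13, -0.03], "twist": 0}, {"fingers": 0, "linear": [0.31, 0.13, -0.03], "twist": 0}, {"fingers": 0, "linear": [0.31, 0.13, -0.03], "twist": 0}, {"fingers": 0, "linear": [0.31, 0.13, -0.03], "twist": 0}]}}

```text
time_s: 11.6
ee_pos: [668.8, 255.9, 199.4]
eef_rot: [-0.002, 0.73, 0.683, -0.028]
ft_force: [1.3, -0.1, 0.4]
gripper_width: 0.998
gripper_force: 0.0
```

Emit:
{"method": "move_arm", "body": {"increments": [{"fingers": 0, "linear": [0.31, 0.13, 0], "twist": 0}, {"fingers": 0, "linear": [0.31, 0.13, 0], "twist": 0}, {"fingers": 0, "linear": [0.31, 0.13, 0], "twist": 0}, {"fingers": 0, "linear": [0.31, 0.13, 0], "twist": 0}, {"fingers": 0, "linear": [0, 0, 0], "twist": 0}, {"fingers": 0, "linear": [0, 0, 0], "twist": 0}, {"fingers": 0, "linear": [0, 0, 0], "twist": 0}, {"fingers": 0, "linear": [0, 0, 0], "twist": 0}]}}

```text
time_s: 12.4
ee_pos: [740.7, 397.0, 193.3]
eef_rot: [-0.002, 0.731, 0.682, -0.028]
ft_force: [0.6, -0.2, 0.7]
gripper_width: 1.004
gripper_force: 0.0
```

```bash
cat >> h.py <<'E'
def tilt():
    e,M,o=tool(); print("tcp",e.round(1),"r",np.hypot(*e[:2]).round(1),"tilt",M[:2,2].round(4),"q",o["q"].round(2))
E
python3 -c "
from h import *
tilt()"
```

```text
tcp [740.7 397.  193.3] r 840.4 tilt [-0.0423 -0.0353] q [-0.5   0.84 -0.07  0.76  0.06  1.61 -0.62]
```

Emit:
{"method": "move_arm", "body": {"increments": [{"fingers": 0, "linear": [0.044, 0.071, 0], "twist": 0}, {"fingers": 0, "linear": [0.044, 0.071, 0], "twist": 0}, {"fingers": 0, "linear": [0.044, 0.071, 0], "twist": 0}, {"fingers": 0, "linear": [0.044, 0.071, 0], "twist": 0}, {"fingers": 0, "linear": [0.044, 0.071, 0], "twist": 0}, {"fingers": 0, "linear": [0.044, 0.071, 0], "twist": 0}, {"fingers": 0, "linear": [0.044, 0.071, 0], "twist": 0}, {"fingers": 0, "linear": [0.044, 0.071, 0], "twist": 0}]}}

```text
time_s: 13.2
ee_pos: [807.9, 433.0, 187.6]
eef_rot: [-0.001, 0.73, 0.682, -0.025]
ft_force: [13.4, 7.5, 51.2]
gripper_width: 0.997
gripper_force: 0.0
```

```bash
python3 -c "
from h import *
tilt()"
```

```text
tcp [807.9 433.  187.6] r 916.6 tilt [-0.0391 -0.0328] q [-0.52  1.23 -0.02  0.06  0.03  1.9  -0.59]
```

Emit:
{"method": "move_arm", "body": {"increments": [{"fingers": 0, "linear": [0, 0, 0], "twist": 0}, {"fingers": 0, "linear": [0, 0, 0], "twist": 0}, {"fingers": 0, "linear": [0, 0, 0], "twist": 0}, {"fingers": 0, "linear": [0, 0, 0], "twist": 0}, {"fingers": 0, "linear": [0.005, 0.008, 0], "twist": 0}, {"fingers": 0, "linear": [0.005, 0.008, 0], "twist": 0}, {"fingers": 0, "linear": [0, 0, 0], "twist": 0}, {"fingers": 0, "linear": [0, 0, 0], "twist": 0}]}}

```text
time_s: 14.0
ee_pos: [807.8, 434.7, 184.8]
eef_rot: [-0.001, 0.73, 0.683, -0.026]
ft_force: [-0.5, -0.4, -0.3]
gripper_width: 0.998
gripper_force: 0.0
```

```bash
python3 -c "
from h import *
tilt()"
```

```text
tcp [807.8 434.7 184.8] r 917.3 tilt [-0.0394 -0.033 ] q [-0.53  1.23 -0.01  0.06  0.02  1.9  -0.59]
```

Emit:
{"method": "move_arm", "body": {"increments": [{"fingers": 0, "linear": [0.013, 0.021, 0], "twist": 0}, {"fingers": 0, "linear": [0.013, 0.021, 0], "twist": 0}, {"fingers": 0, "linear": [0.013, 0.021, 0], "twist": 0}, {"fingers": 0, "linear": [0.013, 0.021, 0], "twist": 0}, {"fingers": 0, "linear": [0.013, 0.021, 0], "twist": 0}, {"fingers": 0, "linear": [0.013, 0.021, 0], "twist": 0}, {"fingers": 0, "linear": [0.013, 0.021, 0], "twist": 0}, {"fingers": 0, "linear": [0, 0, 0], "twist": 0}]}}

```text
time_s: 14.8
ee_pos: [813.7, 437.5, 179.1]
eef_rot: [0.0, 0.73, 0.683, -0.019]
ft_force: [0.2, -0.2, 0.8]
gripper_width: 1.0
gripper_force: 0.0
```

```bash
python3 -c "
from h import *
tilt()"
```

```text
tcp [813.7 437.5 179.1] r 923.9 tilt [-0.0277 -0.0269] q [-0.53  1.24  0.07  0.06 -0.06  1.88 -0.59]
```

Emit:
{"method": "move_arm", "body": {"increments": [{"fingers": 0, "linear": [0.016, 0.021, 0], "twist": 0}, {"fingers": 0, "linear": [0.016, 0.021, 0], "twist": 0}, {"fingers": 0, "linear": [0.016, 0.021, 0], "twist": 0}, {"fingers": 0, "linear": [0.016, 0.021, 0], "twist": 0}, {"fingers": 0, "linear": [0.016, 0.021, 0], "twist": 0}, {"fingers": 0, "linear": [0.016, 0.021, 0], "twist": 0}, {"fingers": 0, "linear": [0.016, 0.021, 0], "twist": 0}, {"fingers": 0, "linear": [0.016, 0.021, 0], "twist": 0}]}}

```text
time_s: 15.6
ee_pos: [819.6, 443.3, 173.1]
eef_rot: [0.002, 0.73, 0.683, -0.011]
ft_force: [0.0, -0.7, 0.2]
gripper_width: 0.996
gripper_force: 0.0
```

```bash
python3 -c "
from h import *
tilt()"
```

```text
tcp [819.6 443.3 173.1] r 931.8 tilt [-0.013  -0.0186] q [-0.53  1.25  0.18  0.06 -0.17  1.86 -0.59]
```

Emit:
{"method": "move_arm", "body": {"increments": [{"fingers": 0, "linear": [0.022, 0.018, 0], "twist": 0}, {"fingers": 0, "linear": [0.022, 0.018, 0], "twist": 0}, {"fingers": 0, "linear": [0.022, 0.018, 0], "twist": 0}, {"fingers": 0, "linear": [0.022, 0.018, 0], "twist": 0}, {"fingers": 0, "linear": [0.022, 0.018, 0], "twist": 0}, {"fingers": 0, "linear": [0.022, 0.018, 0], "twist": 0}, {"fingers": 0, "linear": [0.022, 0.018, 0], "twist": 0}, {"fingers": 0, "linear": [0.022, 0.018, 0], "twist": 0}]}}

```text
time_s: 16.4
ee_pos: [822.4, 454.6, 167.2]
eef_rot: [0.005, 0.73, 0.683, -0.003]
ft_force: [-0.8, 1.0, 0.8]
gripper_width: 1.002
gripper_force: 0.0
```

```bash
python3 -c "
from h import *
tilt()"
```

```text
tcp [822.4 454.6 167.2] r 939.7 tilt [ 0.0022 -0.0103] q [-0.55  1.26  0.28  0.06 -0.26  1.83 -0.59]
```

Emit:
{"method": "move_arm", "body": {"increments": [{"fingers": 0, "linear": [-0.05, -0.1, -0.02], "twist": 0}, {"fingers": 0, "linear": [-0.2, -0.2, -0.02], "twist": 0}, {"fingers": 0, "linear": [-0.3, -0.152, -0.02], "twist": 0}, {"fingers": 0, "linear": [-0.3, -0.152, -0.02], "twist": 0}, {"fingers": 0, "linear": [-0.3, -0.152, -0.02], "twist": 0}, {"fingers": 0, "linear": [-0.3, -0.152, 0], "twist": 0}, {"fingers": 0, "linear": [-0.3, -0.152, 0], "twist": 0}, {"fingers": 0, "linear": [-0.3, -0.152, 0], "twist": 0}]}}

```text
time_s: 17.2
ee_pos: [672.3, 226.9, 182.1]
eef_rot: [0.005, 0.731, 0.683, -0.002]
ft_force: [0.6, -0.9, -0.2]
gripper_width: 0.999
gripper_force: 0.0
```

Emit:
{"method": "move_arm", "body": {"increments": [{"fingers": 0, "linear": [-0.3, -0.152, 0], "twist": 0}, {"fingers": 0, "linear": [-0.3, -0.152, 0], "twist": 0}, {"fingers": 0, "linear": [-0.3, -0.152, 0], "twist": 0}, {"fingers": 0, "linear": [-0.3, -0.152, 0], "twist": 0}, {"fingers": 0, "linear": [-0.3, -0.1, 0], "twist": 0}, {"fingers": 0, "linear": [0, 0, 0], "twist": 0}, {"fingers": 0, "linear": [0, 0, 0], "twist": 0}, {"fingers": 0, "linear": [0, 0, 0], "twist": 0}]}}

```text
time_s: 18.0
ee_pos: [576.8, 55.8, 183.4]
eef_rot: [0.005, 0.73, 0.683, -0.002]
ft_force: [0.3, 0.7, -0.1]
gripper_width: 1.0
gripper_force: 0.0
```

Run:
```python
from h import *
tilt();plan(W(0,-84,59),176.12)
w=camera("wrist");np.save("w4.npy",w,allow_pickle=True);cv2.imwrite("pics/w4.png",cv2.resize(w["pixels"][:,:,::-1],(800,600),interpolation=cv2.INTER_CUBIC))
for n,p in dict(dialc=(0,172.5,109),blkc=(-43,135,72),blkc2=(43,135,72),postcap=(0,-84,112),hook=(0,-19,112),vee=(0,33,112)).items(): print(n,(fproj(w,W(*p))[0]*800/512).round(0))
```

```text
tcp [576.8  55.8 183.4] r 579.5 tilt [ 0.0034 -0.0095] q [-0.5   0.2   0.4   1.71 -0.07  1.24 -0.15]
t 18.0 tcp [576.8  55.8 183.4] yaw_y -3.79 shift [-0.127 -0.005  1.038] w 1.0 f [ 0.3  0.7 -0.1] gf 0.0
twist 0.001 q7 [-0.5   0.2   0.4   1.71 -0.07  1.24 -0.15]
dialc [ 404. -153.]
blkc [326. -64.]
blkc2 [481. -64.]
postcap [403. 340.]
hook [403. 209.]
vee [403.  95.]
```

View pics/w4.png

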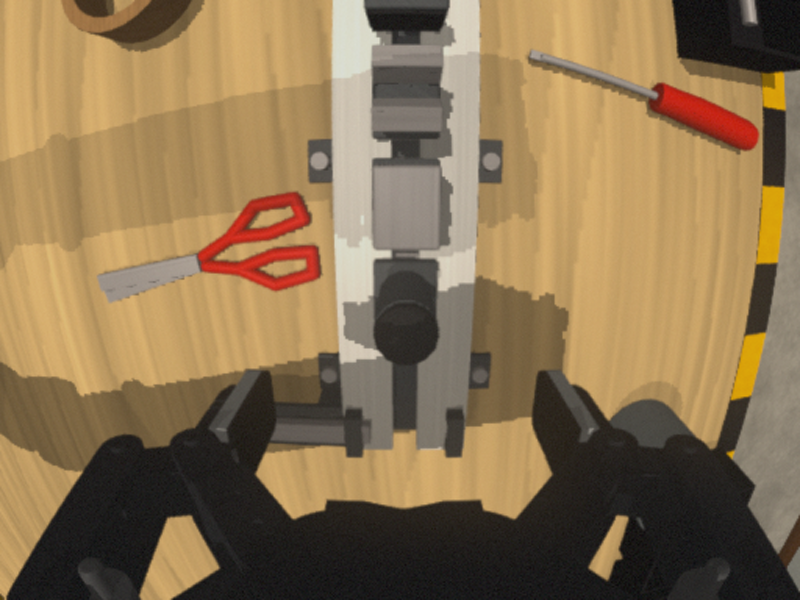

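Wrist view: post cap at (407,333), hook top at (406,205), vee at (407,90). All three line up with the slot, so I'll grip the post.

Emit:
{"method": "move_arm", "body": {"increments": [{"fingers": 0, "linear": [-0.055, 0.002, 0.1], "twist": 0}, {"fingers": 0, "linear": [-0.055, 0.001, 0.15], "twist": 0}, {"fingers": 0, "linear": [0, 0, 0.2], "twist": 0}, {"fingers": 0, "linear": [0, 0, 0.2], "twist": 0}, {"fingers": 0, "linear": [0, 0, 0.2], "twist": 0}, {"fingers": 0, "linear": [0, 0, 0.13], "twist": 0}, {"fingers": 0, "linear": [0, 0, 0.05], "twist": 0}, {"fingers": 0, "linear": [0, 0, 0], "twist": 0}], "force": 60}}

```text
time_s: 18.85
ee_pos: [575.7, 39.8, 58.7]
eef_rot: [0.004, 0.73, 0.683, -0.004]
ft_force: [-0.1, 0.4, 0.5]
gripper_width: 0.995
gripper_force: 0.0
```

Emit:
{"method": "move_arm", "body": {"increments": [{"fingers": 255, "linear": [0, 0, 0], "twist": 0}, {"fingers": 255, "linear": [0, 0, 0], "twist": 0}, {"fingers": 255, "linear": [0, 0, 0], "twist": 0}, {"fingers": 255, "linear": [0, 0, 0], "twist": 0}, {"fingers": 255, "linear": [0, 0, 0], "twist": 0}, {"fingers": 255, "linear": [0, 0, 0], "twist": 0}, {"fingers": 255, "linear": [0, 0, 0], "twist": 0}, {"fingers": 255, "linear": [0, 0, 0], "twist": 0}]}}

```text
time_s: 19.65
ee_pos: [577.0, 39.9, 60.7]
eef_rot: [0.005, 0.731, 0.683, -0.002]
ft_force: [1.1, -0.0, 6.7]
gripper_width: 0.384
gripper_force: 59.4
```

Run:
```python
from h import *
tilt();plan(W(0,-245,59),176.12);print(L(get_obs()["ee_pos"]))
```

```text
tcp [577.   39.9  60.7] r 578.4 tilt [ 0.0043 -0.0103] q [-0.46  0.32  0.39  1.84 -0.13  1.   -0.08]
t 19.6 tcp [577.   39.9  60.7] yaw_y -3.87 shift [-1.346 -0.012  0.027] w 0.384 f [ 1.1 -0.   6.7] gf 59.4
twist 0.0002 q7 [-0.46  0.32  0.39  1.84 -0.13  1.   -0.08]
[[  1.3 -83.4]]
```

Emit:
{"method": "move_arm", "body": {"increments": [{"fingers": 255, "linear": [-0.06, 0, 0.001], "twist": 0}, {"fingers": 255, "linear": [-0.12, -0.001, 0.001], "twist": 0}, {"fingers": 255, "linear": [-0.15, -0.001, 0.001], "twist": 0}, {"fingers": 255, "linear": [-0.15, -0.002, 0.002], "twist": 0}, {"fingers": 255, "linear": [-0.15, -0.002, 0.002], "twist": 0}, {"fingers": 255, "linear": [-0.15, -0.002, 0.002], "twist": 0}, {"fingers": 255, "linear": [-0.12, -0.002, 0.002], "twist": 0}, {"fingers": 255, "linear": [0, 0, 0], "twist": 0}]}}

```text
time_s: 20.45
ee_pos: [568.7, -69.7, 60.7]
eef_rot: [0.006, 0.731, 0.682, -0.002]
ft_force: [0.7, -3.2, 6.8]
gripper_width: 0.384
gripper_force: 59.8
```

Run:
```python
from h import *
plan(W(0,-245,59),176.12);print(L(get_obs()["ee_pos"]))
```

```text
t 20.4 tcp [568.7 -69.7  60.7] yaw_y -4.0 shift [-0.43  -0.003  0.019] w 0.384 f [ 0.7 -3.2  6.8] gf 59.8
twist -0.0013 q7 [-0.32  0.32  0.45  1.85 -0.15  1.    0.12]
[[   0.4 -193.4]]
```

Emit:
{"method": "move_arm", "body": {"increments": [{"fingers": 255, "linear": [-0.12, -0.001, 0.001], "twist": 0}, {"fingers": 255, "linear": [-0.12, -0.001, 0.001], "twist": 0}, {"fingers": 255, "linear": [-0.12, -0.001, 0.001], "twist": 0}, {"fingers": 255, "linear": [-0.1, -0.001, 0.001], "twist": 0}, {"fingers": 255, "linear": [0, 0, 0], "twist": 0}, {"fingers": 255, "linear": [0, 0, 0], "twist": 0}, {"fingers": 255, "linear": [0, 0, -0.04], "twist": 0}, {"fingers": 255, "linear": [0, 0, -0.08], "twist": 0}]}}

```text
time_s: 21.25
ee_pos: [562.7, -121.7, 73.4]
eef_rot: [0.004, 0.73, 0.683, -0.003]
ft_force: [-0.1, 0.0, -3.9]
gripper_width: 0.382
gripper_force: 59.9
```

```bash
cat >> h.py <<'E'
def tray():
    a=camera("top"); im=a["pixels"]; hsv=cv2.cvtColor(im,cv2.COLOR_RGB2HSV)
    m=((hsv[:,:,1]<60)&(hsv[:,:,2]<170)).astype(np.uint8); m[:, :340]=0; m[:160]=0; m[300:]=0; m[:,450:]=0
    m=cv2.morphologyEx(m,cv2.MORPH_OPEN,np.ones((5,5)))
    n,lab,st,_=cv2.connectedComponentsWithStats(m); k=1+np.argmax(st[1:,4])
    pts=np.argwhere(lab==k)[:,::-1].astype(np.float32); P=at(a,pts,35)[:,:2].astype(np.float32)
    r=cv2.minAreaRect(P); print("tray centre",np.round(r[0],1),"size",np.round(r[1],1),"ang",round(r[2],2),"area",len(pts)); return a
E
python3 - <<'E'
from h import *
plan(W(0,-245,59),176.12);print(L(get_obs()["ee_pos"])); tray()
E
```

```text
t 21.2 tcp [ 562.7 -121.7   73.4] yaw_y -3.8 shift [0.006 0.017 0.12 ] w 0.382 f [-0.1  0.  -3.9] gf 59.9
twist 0.0009 q7 [-0.24  0.31  0.47  1.84 -0.15  1.03  0.22]
[[  -2.1 -245.6]]
tray centre [ 486.4 -373.6] size [219.7 179.5] ang 2.39 area 3605
```

Emit:
{"method": "move_arm", "body": {"increments": [{"fingers": 255, "linear": [0, 0, -0.15], "twist": 0}, {"fingers": 255, "linear": [-0.1, -0.02, -0.15], "twist": 0}, {"fingers": 255, "linear": [-0.28, -0.05, 0], "twist": 0}, {"fingers": 255, "linear": [-0.28, -0.05, 0], "twist": 0}, {"fingers": 255, "linear": [-0.28, -0.05, 0], "twist": 0}, {"fingers": 255, "linear": [-0.28, -0.05, 0], "twist": 0}, {"fingers": 255, "linear": [-0.28, -0.05, 0], "twist": 0}, {"fingers": 255, "linear": [-0.28, -0.05, 0], "twist": 0}], "force": 80}}

```text
time_s: 22.1
ee_pos: [510.9, -333.8, 112.9]
eef_rot: [0.005, 0.73, 0.683, -0.002]
ft_force: [-0.1, -0.7, -3.3]
gripper_width: 0.383
gripper_force: 79.7
```

Emit:
{"method": "move_arm", "body": {"increments": [{"fingers": 255, "linear": [-0.28, -0.05, 0], "twist": 0}, {"fingers": 255, "linear": [-0.28, -0.05, 0], "twist": 0}, {"fingers": 255, "linear": [-0.28, -0.05, 0], "twist": 0}, {"fingers": 255, "linear": [0, 0, 0.1], "twist": 0}, {"fingers": 255, "linear": [0, 0, 0.1], "twist": 0}, {"fingers": 255, "linear": [0, 0, 0], "twist": 0}, {"fingers": 255, "linear": [0, 0, 0], "twist": 0}, {"fingers": 255, "linear": [0, 0, 0], "twist": 0}]}}

```text
time_s: 22.9
ee_pos: [487.1, -431.4, 89.5]
eef_rot: [0.005, 0.73, 0.684, -0.002]
ft_force: [-0.4, 0.8, -2.8]
gripper_width: 0.381
gripper_force: 79.9
```

Run:
```python
from h import *
plan([486,-431,54],176.12); 
a=tray()
w=camera("wrist");A=np.hstack([cv2.resize(a["pixels"][160:280,320:440],(400,400)),cv2.resize(w["pixels"],(400,400))]);cv2.imwrite("pics/p1.png",A[:,:,::-1])
```

```text
t 22.9 tcp [ 487.1 -431.4   89.5] yaw_y -3.74 shift [ 0.006 -0.011  0.296] w 0.381 f [-0.4  0.8 -2.8] gf 79.9
twist 0.0015 q7 [ 0.22  0.46  0.59  1.64 -0.28  1.11  0.82]
tray centre [ 484.5 -374.4] size [224.5 176.4] ang 3.14 area 2885
```

View pics/p1.png

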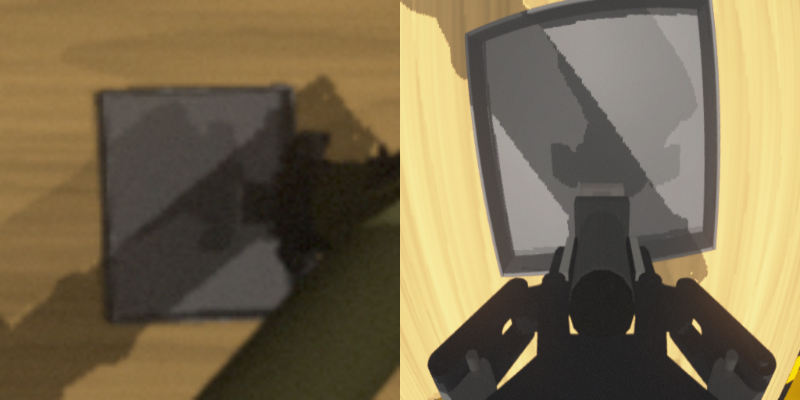

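The post dog hangs upright over the tray, inside its far wall. I'll lower and release it.

Emit:
{"method": "move_arm", "body": {"increments": [{"fingers": 255, "linear": [0, 0, 0.1], "twist": 0}, {"fingers": 255, "linear": [0, 0, 0.1], "twist": 0}, {"fingers": 255, "linear": [0, 0, 0.07], "twist": 0}, {"fingers": 255, "linear": [0, 0, 0.03], "twist": 0}, {"fingers": 255, "linear": [0, 0, 0.005], "twist": 0}, {"fingers": 120, "linear": [0, 0, 0], "twist": 0}, {"fingers": 60, "linear": [0, 0, 0], "twist": 0}, {"fingers": 60, "linear": [0, 0, 0], "twist": 0}]}}

```text
time_s: 23.8
ee_pos: [486.4, -433.2, 52.7]
eef_rot: [0.005, 0.731, 0.683, -0.003]
ft_force: [0.6, 0.1, -0.1]
gripper_width: 0.763
gripper_force: 0.0
```

Emit:
{"method": "move_arm", "body": {"increments": [{"fingers": 60, "linear": [0, 0, 0], "twist": 0}, {"fingers": 60, "linear": [0, 0, 0], "twist": 0}, {"fingers": 0, "linear": [0, 0, -0.15], "twist": 0}, {"fingers": 0, "linear": [0, 0, -0.3], "twist": 0}, {"fingers": 0, "linear": [0, 0, -0.35], "twist": 0}, {"fingers": 0, "linear": [0.2, 0.05, -0.25], "twist": 0}, {"fingers": 0, "linear": [0.3, 0.05, 0], "twist": 0}, {"fingers": 0, "linear": [0.3, 0.05, 0], "twist": 0}]}}

```text
time_s: 24.6
ee_pos: [510.7, -337.0, 179.1]
eef_rot: [0.006, 0.731, 0.682, -0.002]
ft_force: [-0.6, 0.6, -0.2]
gripper_width: 0.999
gripper_force: 0.0
```

Run:
```python
from h import *
plan(W(1,-21,160),176.12); tilt()
```

```text
t 24.6 tcp [ 510.7 -337.   179.1] yaw_y -3.97 shift [3.693 0.329 0.119] w 0.999 f [-0.6  0.6 -0.2] gf 0.0
twist -0.0009 q7 [ 0.04  0.29  0.6   1.65 -0.16  1.24  0.6 ]
tcp [ 510.7 -337.   179.1] r 611.9 tilt [ 0.0054 -0.012 ] q [ 0.04  0.29  0.6   1.65 -0.16  1.24  0.6 ]
```

Emit:
{"method": "move_arm", "body": {"increments": [{"fingers": 0, "linear": [0.33, 0.03, 0], "twist": 0}, {"fingers": 0, "linear": [0.33, 0.03, 0], "twist": 0}, {"fingers": 0, "linear": [0.33, 0.03, 0], "twist": 0}, {"fingers": 0, "linear": [0.33, 0.03, 0], "twist": 0}, {"fingers": 0, "linear": [0.33, 0.03, 0], "twist": 0}, {"fingers": 0, "linear": [0.33, 0.03, 0], "twist": 0}, {"fingers": 0, "linear": [0.33, 0.03, 0], "twist": 0}, {"fingers": 0, "linear": [0.33, 0.03, 0], "twist": 0}]}}

```text
time_s: 25.4
ee_pos: [560.4, -21.3, 174.6]
eef_rot: [0.005, 0.731, 0.683, -0.002]
ft_force: [1.3, 0.4, 0.4]
gripper_width: 1.001
gripper_force: 0.0
```

Emit:
{"method": "move_arm", "body": {"increments": [{"fingers": 0, "linear": [0.33, 0.03, 0], "twist": 0}, {"fingers": 0, "linear": [0.33, 0.03, 0], "twist": 0}, {"fingers": 0, "linear": [0.33, 0.03, 0], "twist": 0}, {"fingers": 0, "linear": [0.06, 0, 0], "twist": 0}, {"fingers": 0, "linear": [0, 0, 0], "twist": 0}, {"fingers": 0, "linear": [0, 0, 0], "twist": 0}, {"fingers": 0, "linear": [0, 0, 0], "twist": 0}, {"fingers": 0, "linear": [0, 0, 0], "twist": 0}]}}

```text
time_s: 26.2
ee_pos: [579.6, 100.2, 173.2]
eef_rot: [0.005, 0.731, 0.682, -0.003]
ft_force: [-0.2, -0.4, -0.0]
gripper_width: 1.002
gripper_force: 0.0
```

Run:
```python
from h import *
plan(W(1,-23,60),176.12); tray()
```

```text
t 26.2 tcp [579.6 100.2 173.2] yaw_y -4.02 shift [0.011 0.006 0.943] w 1.002 f [-0.2 -0.4 -0. ] gf 0.0
twist -0.0016 q7 [-0.51  0.23  0.33  1.7  -0.07  1.23 -0.24]
tray centre [ 486.6 -374. ] size [219.1 176.6] ang 2.06 area 3362
```

Emit:
{"method": "move_arm", "body": {"increments": [{"fingers": 0, "linear": [0.011, 0.006, 0.15], "twist": 0}, {"fingers": 0, "linear": [0, 0, 0.2], "twist": 0}, {"fingers": 0, "linear": [0, 0, 0.2], "twist": 0}, {"fingers": 0, "linear": [0, 0, 0.2], "twist": 0}, {"fingers": 0, "linear": [0, 0, 0.14], "twist": 0}, {"fingers": 0, "linear": [0, 0, 0.053], "twist": 0}, {"fingers": 0, "linear": [0, 0, 0], "twist": 0}, {"fingers": 255, "linear": [0, 0, 0], "twist": 0}], "force": 60}}

```text
time_s: 27.05
ee_pos: [581.4, 102.1, 60.9]
eef_rot: [0.005, 0.731, 0.683, -0.002]
ft_force: [1.1, -0.6, 0.2]
gripper_width: 0.854
gripper_force: 0.0
```

Emit:
{"method": "move_arm", "body": {"increments": [{"fingers": 255, "linear": [0, 0, 0], "twist": 0}, {"fingers": 255, "linear": [0, 0, 0], "twist": 0}, {"fingers": 255, "linear": [0, 0, 0], "twist": 0}, {"fingers": 255, "linear": [0, 0, 0], "twist": 0}, {"fingers": 255, "linear": [0, 0, 0], "twist": 0}, {"fingers": 255, "linear": [0, 0, 0], "twist": 0}, {"fingers": 255, "linear": [0, 0, 0], "twist": 0}, {"fingers": 255, "linear": [0, 0, 0], "twist": 0}]}}

```text
time_s: 27.85
ee_pos: [581.5, 102.4, 60.8]
eef_rot: [0.005, 0.731, 0.683, -0.002]
ft_force: [0.3, -1.1, 6.0]
gripper_width: 0.367
gripper_force: 60.2
```

Run:
```python
from h import *
plan(W(0,-248,60),176.12);print(L(get_obs()["ee_pos"])); tilt()
```

```text
t 27.9 tcp [581.5 102.4  60.8] yaw_y -3.86 shift [-1.893 -0.013  0.025] w 0.367 f [ 0.3 -1.1  6. ] gf 60.2
twist 0.0002 q7 [-0.49  0.34  0.31  1.8  -0.11  1.01 -0.2 ]
[[  1.5 -20.8]]
tcp [581.5 102.4  60.8] r 590.4 tilt [ 0.0043 -0.0102] q [-0.49  0.34  0.31  1.8  -0.11  1.01 -0.2 ]
```

Emit:
{"method": "move_arm", "body": {"increments": [{"fingers": 255, "linear": [-0.06, 0, 0.001], "twist": 0}, {"fingers": 255, "linear": [-0.12, -0.001, 0.001], "twist": 0}, {"fingers": 255, "linear": [-0.15, -0.001, 0.001], "twist": 0}, {"fingers": 255, "linear": [-0.15, -0.001, 0.002], "twist": 0}, {"fingers": 255, "linear": [-0.15, -0.001, 0.002], "twist": 0}, {"fingers": 255, "linear": [-0.15, -0.001, 0.002], "twist": 0}, {"fingers": 255, "linear": [-0.15, -0.001, 0.002], "twist": 0}, {"fingers": 255, "linear": [-0.15, -0.001, 0.002], "twist": 0}], "force": 80}}

```text
time_s: 28.65
ee_pos: [572.4, -24.6, 60.8]
eef_rot: [0.004, 0.73, 0.683, -0.0]
ft_force: [2.1, 4.9, 6.8]
gripper_width: 0.368
gripper_force: 78.3
```

Emit:
{"method": "move_arm", "body": {"increments": [{"fingers": 255, "linear": [-0.15, -0.001, 0.001], "twist": 0}, {"fingers": 255, "linear": [-0.15, -0.001, 0.001], "twist": 0}, {"fingers": 255, "linear": [-0.15, -0.001, 0.001], "twist": 0}, {"fingers": 255, "linear": [-0.15, -0.001, 0.001], "twist": 0}, {"fingers": 255, "linear": [-0.12, -0.001, 0.001], "twist": 0}, {"fingers": 255, "linear": [-0.06, 0, 0.001], "twist": 0}, {"fingers": 255, "linear": [0, 0, 0], "twist": 0}, {"fingers": 255, "linear": [0, 0, 0], "twist": 0}]}}

```text
time_s: 29.45
ee_pos: [563.2, -119.9, 58.7]
eef_rot: [0.004, 0.731, 0.683, -0.003]
ft_force: [-0.2, 1.0, -4.3]
gripper_width: 0.368
gripper_force: 78.9
```

Run:
```python
from h import *
plan([486,-378,110],176.12);print(L(get_obs()["ee_pos"])); tilt(); tray()
```

```text
t 29.4 tcp [ 563.2 -119.9   58.7] yaw_y -3.87 shift [-2.194 -0.496 -0.405] w 0.368 f [-0.2  1.  -4.3] gf 78.9
twist 0.0001 q7 [-0.2   0.32  0.42  1.84 -0.14  1.    0.21]
[[  -1.7 -243.8]]
tcp [ 563.2 -119.9   58.7] r 575.8 tilt [ 0.0002 -0.0103] q [-0.2   0.32  0.42  1.84 -0.14  1.    0.21]
tray centre [ 484.6 -374. ] size [223.1 178.5] ang 2.03 area 3433
```

Emit:
{"method": "move_arm", "body": {"increments": [{"fingers": 255, "linear": [-0.05, 0, 0], "twist": 0}, {"fingers": 255, "linear": [0, 0, -0.1], "twist": 0}, {"fingers": 255, "linear": [0, 0, -0.2], "twist": 0}, {"fingers": 255, "linear": [0, 0, -0.15], "twist": 0}, {"fingers": 255, "linear": [-0.24, -0.055, 0], "twist": 0}, {"fingers": 255, "linear": [-0.24, -0.055, 0], "twist": 0}, {"fingers": 255, "linear": [-0.24, -0.055, 0], "twist": 0}, {"fingers": 255, "linear": [-0.24, -0.055, 0], "twist": 0}]}}

```text
time_s: 30.3
ee_pos: [529.4, -240.0, 116.3]
eef_rot: [0.005, 0.73, 0.683, -0.002]
ft_force: [0.0, -0.0, -4.2]
gripper_width: 0.361
gripper_force: 79.6
```

Emit:
{"method": "move_arm", "body": {"increments": [{"fingers": 255, "linear": [-0.24, -0.055, 0], "twist": 0}, {"fingers": 255, "linear": [-0.24, -0.055, 0], "twist": 0}, {"fingers": 255, "linear": [-0.24, -0.055, 0], "twist": 0}, {"fingers": 255, "linear": [-0.24, -0.055, 0], "twist": 0}, {"fingers": 255, "linear": [-0.2, -0.055, 0], "twist": 0}, {"fingers": 255, "linear": [0, 0, 0], "twist": 0}, {"fingers": 255, "linear": [0, 0, 0], "twist": 0}, {"fingers": 255, "linear": [0, 0, 0], "twist": 0}]}}

```text
time_s: 31.1
ee_pos: [488.1, -374.3, 116.8]
eef_rot: [0.005, 0.73, 0.683, -0.002]
ft_force: [0.6, 0.9, -3.3]
gripper_width: 0.362
gripper_force: 79.5
```

Run:
```python
from h import *
plan([486,-376,52.5],176.12)
w=camera("wrist");cv2.imwrite("pics/p2.png",w["pixels"][:,:,::-1])
```

```text
t 31.1 tcp [ 488.1 -374.3  116.8] yaw_y -3.78 shift [-0.01  -0.018  0.536] w 0.362 f [ 0.6  0.9 -3.3] gf 79.5
twist 0.0012 q7 [ 0.15  0.35  0.56  1.71 -0.2   1.13  0.7 ]
```

View pics/p2.png

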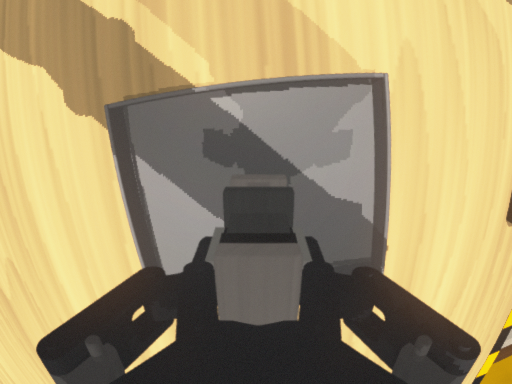

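The hook is held centrally over the tray. I'll lower it.

Emit:
{"method": "move_arm", "body": {"increments": [{"fingers": 255, "linear": [-0.05, -0.01, 0.1], "twist": 0}, {"fingers": 255, "linear": [0, 0, 0.15], "twist": 0}, {"fingers": 255, "linear": [0, 0, 0.15], "twist": 0}, {"fingers": 255, "linear": [0, 0, 0.08], "twist": 0}, {"fingers": 255, "linear": [0, 0, 0.04], "twist": 0}, {"fingers": 255, "linear": [0, 0, 0.012], "twist": 0}, {"fingers": 255, "linear": [0, 0, 0], "twist": 0}, {"fingers": 120, "linear": [0, 0, 0], "twist": 0}]}}

```text
time_s: 31.95
ee_pos: [486.7, -382.9, 53.7]
eef_rot: [0.006, 0.73, 0.683, -0.002]
ft_force: [0.4, -0.6, 1.2]
gripper_width: 0.517
gripper_force: 0.0
```

Emit:
{"method": "move_arm", "body": {"increments": [{"fingers": 60, "linear": [0, 0, 0], "twist": 0}, {"fingers": 60, "linear": [0, 0, 0], "twist": 0}, {"fingers": 60, "linear": [0, 0, 0], "twist": 0}, {"fingers": 30, "linear": [0, 0, -0.15], "twist": 0}, {"fingers": 0, "linear": [0, 0, -0.3], "twist": 0}, {"fingers": 0, "linear": [0, 0, -0.35], "twist": 0}, {"fingers": 0, "linear": [0.2, 0.05, -0.25], "twist": 0}, {"fingers": 0, "linear": [0.3, 0.05, 0], "twist": 0}]}}

```text
time_s: 32.75
ee_pos: [503.0, -325.9, 183.9]
eef_rot: [0.01, 0.732, 0.681, -0.002]
ft_force: [0.1, -0.3, -0.7]
gripper_width: 1.006
gripper_force: 0.0
```

Emit:
{"method": "move_arm", "body": {"increments": [{"fingers": 0, "linear": [0.33, 0.04, 0], "twist": 0}, {"fingers": 0, "linear": [0.33, 0.04, 0], "twist": 0}, {"fingers": 0, "linear": [0.33, 0.04, 0], "twist": 0}, {"fingers": 0, "linear": [0.33, 0.04, 0], "twist": 0}, {"fingers": 0, "linear": [0.33, 0.04, 0], "twist": 0}, {"fingers": 0, "linear": [0.33, 0.04, 0], "twist": 0}, {"fingers": 0, "linear": [0.33, 0.04, 0], "twist": 0}, {"fingers": 0, "linear": [0.33, 0.03, 0], "twist": 0}]}}

```text
time_s: 33.55
ee_pos: [560.3, -6.7, 175.3]
eef_rot: [0.005, 0.731, 0.683, -0.002]
ft_force: [0.3, -0.1, 0.7]
gripper_width: 0.996
gripper_force: 0.0
```

Run:
```python
from h import *
plan(W(1,32,160),176.12); tilt()
```

```text
t 33.5 tcp [560.3  -6.7 175.3] yaw_y -3.88 shift [1.36  0.11  0.114] w 0.996 f [ 0.3 -0.1  0.7] gf 0.0
twist 0.0 q7 [-0.35  0.16  0.34  1.77 -0.05  1.22 -0.06]
tcp [560.3  -6.7 175.3] r 560.3 tilt [ 0.0036 -0.0105] q [-0.35  0.16  0.34  1.77 -0.05  1.22 -0.06]
```

Emit:
{"method": "move_arm", "body": {"increments": [{"fingers": 0, "linear": [0.34, 0.028, 0], "twist": 0}, {"fingers": 0, "linear": [0.34, 0.028, 0], "twist": 0}, {"fingers": 0, "linear": [0.34, 0.028, 0], "twist": 0}, {"fingers": 0, "linear": [0.3, 0.026, 0], "twist": 0}, {"fingers": 0, "linear": [0.057, 0, 0], "twist": 0}, {"fingers": 0, "linear": [0, 0, 0.1], "twist": 0}, {"fingers": 0, "linear": [0, 0, 0.1], "twist": 0}, {"fingers": 0, "linear": [0, 0, 0], "twist": 0}]}}

```text
time_s: 34.35
ee_pos: [582.8, 152.5, 146.4]
eef_rot: [0.004, 0.732, 0.682, -0.005]
ft_force: [0.1, -0.0, 0.7]
gripper_width: 0.996
gripper_force: 0.0
```

Run:
```python
from h import *
plan(W(1,33.5,60.5),176.12); a=tray()
w=camera("wrist")
B=cv2.resize(w["pixels"],(533,400)); A=cv2.resize(a["pixels"][160:280,330:410],(267,400)); cv2.imwrite("pics/p3.png",np.hstack([A,B])[:,:,::-1])
np.save("w5.npy",w,allow_pickle=True)
```

```text
t 34.4 tcp [582.8 152.5 146.4] yaw_y -4.04 shift [0.045 0.013 0.715] w 0.996 f [ 0.1 -0.   0.7] gf 0.0
twist -0.0018 q7 [-0.51  0.28  0.24  1.69 -0.06  1.19 -0.33]
tray centre [ 484.7 -374.6] size [223.  177.9] ang 2.15 area 3364
```

View pics/p3.png

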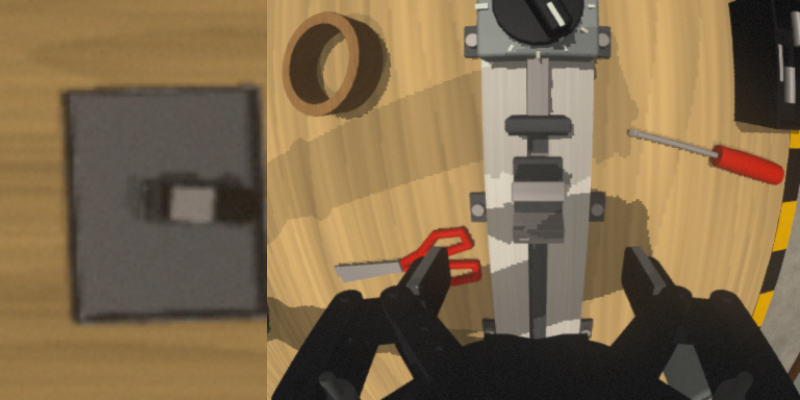

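Both dogs stand in the tray (hook at (192,203), post at (235,203)). The vee dog is at (538,200), ahead of the heel stop.

Emit:
{"method": "move_arm", "body": {"increments": [{"fingers": 0, "linear": [0.04, 0.011, 0.05], "twist": 0}, {"fingers": 0, "linear": [0, 0, 0.2], "twist": 0}, {"fingers": 0, "linear": [0, 0, 0.2], "twist": 0}, {"fingers": 0, "linear": [0, 0, 0.16], "twist": 0}, {"fingers": 0, "linear": [0, 0, 0.1], "twist": 0}, {"fingers": 0, "linear": [0, 0, 0], "twist": 0}, {"fingers": 0, "linear": [0, 0, 0], "twist": 0}, {"fingers": 255, "linear": [0, 0, 0], "twist": 0}], "force": 60}}

```text
time_s: 35.25
ee_pos: [587.2, 159.6, 65.4]
eef_rot: [0.005, 0.731, 0.683, -0.002]
ft_force: [0.0, -0.0, -0.0]
gripper_width: 0.859
gripper_force: 0.0
```

Emit:
{"method": "move_arm", "body": {"increments": [{"fingers": 255, "linear": [0, 0, 0], "twist": 0}, {"fingers": 255, "linear": [0, 0, 0], "twist": 0}, {"fingers": 255, "linear": [0, 0, 0], "twist": 0}, {"fingers": 255, "linear": [0, 0, 0], "twist": 0}, {"fingers": 255, "linear": [0, 0, 0], "twist": 0}, {"fingers": 255, "linear": [0, 0, 0], "twist": 0}, {"fingers": 255, "linear": [0, 0, 0], "twist": 0}, {"fingers": 255, "linear": [0, 0, 0], "twist": 0}]}}

```text
time_s: 36.05
ee_pos: [586.6, 159.5, 64.7]
eef_rot: [0.005, 0.731, 0.683, -0.002]
ft_force: [-0.1, -0.4, 4.8]
gripper_width: 0.361
gripper_force: 60.8
```

Run:
```python
from h import *
plan(W(0,-248,60),176.12);print(L(get_obs()["ee_pos"])); tilt()
```

```text
t 36.0 tcp [586.6 159.5  64.7] yaw_y -3.86 shift [-2.37  -0.024  0.062] w 0.361 f [-0.1 -0.4  4.8] gf 60.8
twist 0.0002 q7 [-0.5   0.37  0.23  1.75 -0.08  1.03 -0.32]
[[ 2.8 36.5]]
tcp [586.6 159.5  64.7] r 607.9 tilt [ 0.0034 -0.0102] q [-0.5   0.37  0.23  1.75 -0.08  1.03 -0.32]
```

Emit:
{"method": "move_arm", "body": {"increments": [{"fingers": 255, "linear": [-0.06, -0.001, 0.0], "twist": 0}, {"fingers": 255, "linear": [-0.12, -0.002, 0.001], "twist": 0}, {"fingers": 255, "linear": [-0.15, -0.002, 0.001], "twist": 0}, {"fingers": 255, "linear": [-0.15, -0.002, 0.002], "twist": 0}, {"fingers": 255, "linear": [-0.15, -0.002, 0.002], "twist": 0}, {"fingers": 255, "linear": [-0.15, -0.002, 0.002], "twist": 0}, {"fingers": 255, "linear": [-0.15, -0.002, 0.002], "twist": 0}, {"fingers": 255, "linear": [-0.15, -0.002, 0.002], "twist": 0}], "force": 80}}

```text
time_s: 36.85
ee_pos: [576.1, 29.2, 64.7]
eef_rot: [0.005, 0.731, 0.683, -0.002]
ft_force: [0.8, 4.6, 5.8]
gripper_width: 0.364
gripper_force: 79.2
```

Emit:
{"method": "move_arm", "body": {"increments": [{"fingers": 255, "linear": [-0.15, -0.001, 0.001], "twist": 0}, {"fingers": 255, "linear": [-0.15, -0.001, 0.001], "twist": 0}, {"fingers": 255, "linear": [-0.15, -0.001, 0.001], "twist": 0}, {"fingers": 255, "linear": [-0.15, -0.001, 0.001], "twist": 0}, {"fingers": 255, "linear": [-0.15, -0.001, 0.001], "twist": 0}, {"fingers": 255, "linear": [-0.15, -0.001, 0.001], "twist": 0}, {"fingers": 255, "linear": [-0.12, -0.001, 0.001], "twist": 0}, {"fingers": 255, "linear": [-0.06, 0, 0], "twist": 0}]}}

```text
time_s: 37.65
ee_pos: [565.5, -101.6, 64.6]
eef_rot: [0.005, 0.732, 0.682, -0.003]
ft_force: [0.4, 3.5, 5.0]
gripper_width: 0.367
gripper_force: 79.2
```

Run:
```python
from h import *
plan(W(0,-248,64),176.12);print(L(get_obs()["ee_pos"])); tilt(); tray()
```

```text
t 37.6 tcp [ 565.5 -101.6   64.6] yaw_y -4.03 shift [-0.188  0.006  0.007] w 0.367 f [0.4 3.5 5. ] gf 79.2
twist -0.0017 q7 [-0.18  0.31  0.35  1.84 -0.11  1.01  0.15]
[[  -0.6 -225.4]]
tcp [ 565.5 -101.6   64.6] r 574.5 tilt [ 0.0027 -0.0109] q [-0.18  0.31  0.35  1.84 -0.11  1.01  0.15]
tray centre [ 485.  -374.2] size [222.5 177.6] ang 2.31 area 3358
```

Emit:
{"method": "move_arm", "body": {"increments": [{"fingers": 255, "linear": [-0.11, 0, 0], "twist": 0}, {"fingers": 255, "linear": [-0.11, 0, 0], "twist": 0}, {"fingers": 255, "linear": [-0.02, 0, 0], "twist": 0}, {"fingers": 255, "linear": [0, 0, 0], "twist": 0}, {"fingers": 255, "linear": [0, 0, -0.08], "twist": 0}, {"fingers": 255, "linear": [0, 0, -0.15], "twist": 0}, {"fingers": 255, "linear": [0, 0, -0.15], "twist": 0}, {"fingers": 255, "linear": [0, 0, -0.05], "twist": 0}]}}

```text
time_s: 38.5
ee_pos: [565.5, -126.9, 118.7]
eef_rot: [0.006, 0.73, 0.683, -0.001]
ft_force: [0.4, 0.5, -1.9]
gripper_width: 0.367
gripper_force: 79.5
```

Emit:
{"method": "move_arm", "body": {"increments": [{"fingers": 255, "linear": [-0.27, -0.09, 0], "twist": 0}, {"fingers": 255, "linear": [-0.27, -0.09, 0], "twist": 0}, {"fingers": 255, "linear": [-0.27, -0.09, 0], "twist": 0}, {"fingers": 255, "linear": [-0.27, -0.09, 0], "twist": 0}, {"fingers": 255, "linear": [-0.27, -0.09, 0], "twist": 0}, {"fingers": 255, "linear": [-0.25, -0.09, 0], "twist": 0}, {"fingers": 255, "linear": [0, 0, 0], "twist": 0}, {"fingers": 255, "linear": [0, 0, 0], "twist": 0}]}}

```text
time_s: 39.3
ee_pos: [485.8, -314.9, 117.9]
eef_rot: [0.004, 0.731, 0.682, -0.003]
ft_force: [-0.5, 0.6, -2.2]
gripper_width: 0.368
gripper_force: 79.6
```

Run:
```python
from h import *
plan([486,-317,57],176.12); tray()
```

```text
t 39.3 tcp [ 485.8 -314.9  117.9] yaw_y -3.97 shift [-0.012  0.001  0.507] w 0.368 f [-0.5  0.6 -2.2] gf 79.6
twist -0.001 q7 [ 0.1   0.26  0.49  1.79 -0.13  1.11  0.56]
tray centre [ 553.6 -319.7] size [82.1 73.1] ang 0.5 area 385
```

Emit:
{"method": "move_arm", "body": {"increments": [{"fingers": 255, "linear": [-0.012, 0, 0.1], "twist": 0}, {"fingers": 255, "linear": [0, 0, 0.15], "twist": 0}, {"fingers": 255, "linear": [0, 0, 0.13], "twist": 0}, {"fingers": 255, "linear": [0, 0, 0.08], "twist": 0}, {"fingers": 255, "linear": [0, 0, 0.04], "twist": 0}, {"fingers": 255, "linear": [0, 0, 0.01], "twist": 0}, {"fingers": 255, "linear": [0, 0, 0], "twist": 0}, {"fingers": 120, "linear": [0, 0, 0], "twist": 0}]}}

```text
time_s: 40.15
ee_pos: [487.1, -317.0, 57.5]
eef_rot: [0.006, 0.731, 0.683, -0.002]
ft_force: [-0.1, 0.7, 0.6]
gripper_width: 0.513
gripper_force: 0.0
```

Emit:
{"method": "move_arm", "body": {"increments": [{"fingers": 60, "linear": [0, 0, 0], "twist": 0}, {"fingers": 60, "linear": [0, 0, 0], "twist": 0}, {"fingers": 60, "linear": [0, 0, 0], "twist": 0}, {"fingers": 30, "linear": [0, 0, -0.15], "twist": 0}, {"fingers": 0, "linear": [0, 0, -0.3], "twist": 0}, {"fingers": 0, "linear": [0, 0, -0.35], "twist": 0}, {"fingers": 0, "linear": [0.2, -0.05, -0.25], "twist": 0}, {"fingers": 0, "linear": [0.3, -0.05, 0], "twist": 0}]}}

```text
time_s: 40.95
ee_pos: [480.2, -258.0, 187.5]
eef_rot: [0.009, 0.732, 0.681, -0.001]
ft_force: [0.0, 0.4, -0.6]
gripper_width: 1.0
gripper_force: 0.0
```

Emit:
{"method": "move_arm", "body": {"increments": [{"fingers": 0, "linear": [0.3, 0, 0], "twist": -0.09}, {"fingers": 0, "linear": [0.3, 0, 0], "twist": -0.09}, {"fingers": 0, "linear": [0.2, 0, 0], "twist": -0.09}, {"fingers": 0, "linear": [0.2, 0, 0], "twist": -0.09}, {"fingers": 0, "linear": [0, 0, 0], "twist": -0.09}, {"fingers": 0, "linear": [0, 0, 0], "twist": -0.09}, {"fingers": 0, "linear": [0, 0, 0], "twist": -0.09}, {"fingers": 0, "linear": [0, 0, 0], "twist": -0.09}]}}

```text
time_s: 41.75
ee_pos: [464.5, -136.9, 181.2]
eef_rot: [0.003, 0.248, 0.969, -0.005]
ft_force: [0.5, -0.3, 0.2]
gripper_width: 1.001
gripper_force: 0.0
```

Run:
```python
from h import *
plan(W(-115,-188,110),86.12); tilt()
```

```text
t 41.8 tcp [ 464.5 -136.9  181.2] yaw_y 61.27 shift [0.404 0.549 0.586] w 1.001 f [ 0.5 -0.3  0.2] gf 0.0
twist -0.2762 q7 [-0.12 -0.01  0.34  1.93  0.01  1.21  1.29]
tcp [ 464.5 -136.9  181.2] r 484.3 tilt [ 0.0033 -0.0106] q [-0.12 -0.01  0.34  1.93  0.01  1.21  1.29]
```

Emit:
{"method": "move_arm", "body": {"increments": [{"fingers": 0, "linear": [0, 0, 0], "twist": -0.092}, {"fingers": 0, "linear": [0, 0, 0], "twist": -0.092}, {"fingers": 0, "linear": [0, 0, 0], "twist": -0.092}, {"fingers": 0, "linear": [0, 0.3, 0], "twist": 0}, {"fingers": 0, "linear": [0, 0.3, 0], "twist": 0}, {"fingers": 0, "linear": [0, 0, 0], "twist": 0}, {"fingers": 0, "linear": [0, 0, 0], "twist": 0}, {"fingers": 0, "linear": [0, 0, 0], "twist": 0}]}}

```text
time_s: 42.55
ee_pos: [469.7, -66.2, 180.3]
eef_rot: [0.002, 0.038, 0.999, -0.006]
ft_force: [-0.8, 0.1, -0.1]
gripper_width: 0.996
gripper_force: 0.0
```

Run:
```python
from h import *
plan(W(-115,-188,50),86.12); a=tray()
w=camera("wrist")
B=cv2.resize(w["pixels"],(533,400)); A=cv2.resize(a["pixels"][160:280,330:410],(267,400)); cv2.imwrite("pics/p4.png",np.hstack([A,B])[:,:,::-1])
```

```text
t 42.5 tcp [469.7 -66.2 180.3] yaw_y 85.7 shift [0.142 0.082 1.085] w 0.996 f [-0.8  0.1 -0.1] gf 0.0
twist -0.0047 q7 [-0.19 -0.03  0.27  1.95  0.02  1.22  1.56]
tray centre [ 438.3 -376.3] size [128.9 179.4] ang 3.19 area 1833
```

View pics/p4.png

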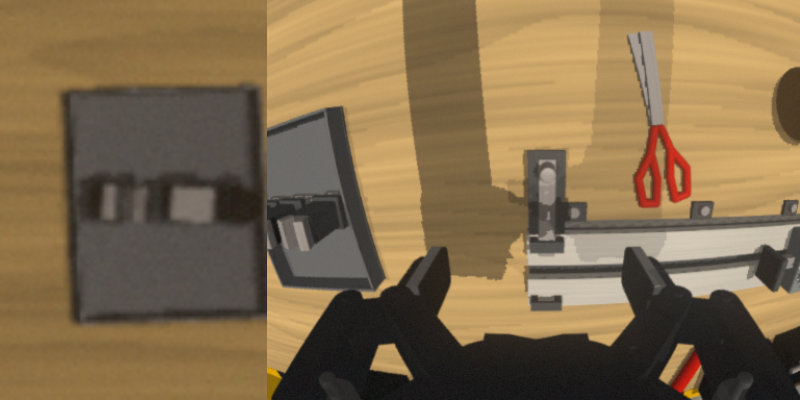

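All three dogs stand in the tray, the slot is empty, and the knob is at (546,175). Next I'll grip it and push the bolt home.

Emit:
{"method": "move_arm", "body": {"increments": [{"fingers": 0, "linear": [0.142, 0.082, 0.1], "twist": -0.004}, {"fingers": 0, "linear": [0, 0, 0.25], "twist": 0}, {"fingers": 0, "linear": [0, 0, 0.25], "twist": 0}, {"fingers": 0, "linear": [0, 0, 0.25], "twist": 0}, {"fingers": 0, "linear": [0, 0, 0.15], "twist": 0}, {"fingers": 0, "linear": [0, 0, 0.08], "twist": 0}, {"fingers": 0, "linear": [0, 0, 0], "twist": 0}, {"fingers": 255, "linear": [0, 0, 0], "twist": 0}], "force": 40}}

```text
time_s: 43.45
ee_pos: [454.5, -55.8, 51.2]
eef_rot: [0.002, 0.034, 0.999, -0.005]
ft_force: [0.5, -0.1, -0.2]
gripper_width: 0.856
gripper_force: 0.0
```

Emit:
{"method": "move_arm", "body": {"increments": [{"fingers": 255, "linear": [0, 0, 0], "twist": 0}, {"fingers": 255, "linear": [0, 0, 0], "twist": 0}, {"fingers": 255, "linear": [0, 0, 0], "twist": 0}, {"fingers": 255, "linear": [0, 0, 0], "twist": 0}, {"fingers": 255, "linear": [0, 0, 0], "twist": 0}, {"fingers": 255, "linear": [0, 0, 0], "twist": 0}, {"fingers": 255, "linear": [0, 0, 0], "twist": 0}, {"fingers": 255, "linear": [0, 0, 0], "twist": 0}]}}

```text
time_s: 44.25
ee_pos: [454.0, -56.5, 51.0]
eef_rot: [0.002, 0.034, 0.999, -0.006]
ft_force: [-2.0, -4.1, 5.3]
gripper_width: 0.145
gripper_force: 39.1
```

Run:
```python
from h import *
plan(W(-60,-188,50),86.12);print(L(get_obs()["ee_pos"]))
```

```text
t 44.2 tcp [454.  -56.5  51. ] yaw_y 86.09 shift [-0.457  0.     0.01 ] w 0.145 f [-2.  -4.1  5.3] gf 39.1
twist -0.0003 q7 [-0.19  0.09  0.26  2.12 -0.01  0.93  1.58]
[[-114.9 -188. ]]
```

Emit:
{"method": "move_arm", "body": {"increments": [{"fingers": 255, "linear": [-0.06, 0, 0], "twist": 0}, {"fingers": 255, "linear": [-0.06, 0, 0], "twist": 0}, {"fingers": 255, "linear": [-0.06, 0, 0], "twist": 0}, {"fingers": 255, "linear": [-0.06, 0, 0], "twist": 0}, {"fingers": 255, "linear": [-0.06, 0, 0], "twist": 0}, {"fingers": 255, "linear": [-0.06, 0, 0], "twist": 0}, {"fingers": 255, "linear": [-0.06, 0, 0], "twist": 0}, {"fingers": 255, "linear": [-0.03, 0, 0], "twist": 0}]}}

```text
time_s: 45.05
ee_pos: [508.1, -60.2, 51.0]
eef_rot: [0.001, 0.034, 0.999, -0.006]
ft_force: [-3.0, -4.6, 7.2]
gripper_width: 0.146
gripper_force: 39.2
```

Emit:
{"method": "move_arm", "body": {"increments": [{"fingers": 255, "linear": [-0.015, 0, 0], "twist": 0}, {"fingers": 255, "linear": [-0.015, 0, 0], "twist": 0}, {"fingers": 255, "linear": [-0.01, 0, 0], "twist": 0}, {"fingers": 255, "linear": [0, 0, 0], "twist": 0}, {"fingers": 255, "linear": [0, 0, 0], "twist": 0}, {"fingers": 255, "linear": [0, 0, 0], "twist": 0}, {"fingers": 255, "linear": [0, 0, 0], "twist": 0}, {"fingers": 255, "linear": [0, 0, 0], "twist": 0}]}}

```text
time_s: 45.85
ee_pos: [508.9, -60.3, 50.9]
eef_rot: [-0.002, 0.034, 0.999, -0.005]
ft_force: [-11.6, -2.6, 14.0]
gripper_width: 0.145
gripper_force: 40.2
```

Run:
```python
from h import *
plan(W(-60,-188,50),86.12);print(L(get_obs()["ee_pos"]))
```

```text
t 45.9 tcp [508.9 -60.3  50.9] yaw_y 86.07 shift [0.001 0.    0.007] w 0.145 f [-11.6  -2.6  14. ] gf 40.2
twist -0.0005 q7 [-0.18  0.2   0.26  1.99 -0.05  0.96  1.61]
[[ -59.8 -188. ]]
```

The bolt is home: it travelled 55 mm and the force rose at the stop. I'll release it and go to the dial.

Emit:
{"method": "move_arm", "body": {"increments": [{"fingers": 255, "linear": [0.02, 0, 0], "twist": 0}, {"fingers": 120, "linear": [0, 0, 0], "twist": 0}, {"fingers": 120, "linear": [0, 0, 0], "twist": 0}, {"fingers": 120, "linear": [0, 0, 0], "twist": 0}, {"fingers": 100, "linear": [0, 0, -0.15], "twist": 0}, {"fingers": 0, "linear": [0, 0, -0.3], "twist": 0}, {"fingers": 0, "linear": [0, 0, -0.35], "twist": 0}, {"fingers": 0, "linear": [0, 0, -0.3], "twist": 0}]}}

```text
time_s: 46.65
ee_pos: [510.0, -57.2, 184.3]
eef_rot: [0.002, 0.033, 0.999, -0.005]
ft_force: [0.9, -0.2, 0.4]
gripper_width: 0.999
gripper_force: 0.0
```

Emit:
{"method": "move_arm", "body": {"increments": [{"fingers": 0, "linear": [-0.07, 0.38, 0], "twist": 0}, {"fingers": 0, "linear": [-0.07, 0.38, 0], "twist": 0}, {"fingers": 0, "linear": [-0.07, 0.38, 0], "twist": 0}, {"fingers": 0, "linear": [-0.07, 0.38, 0], "twist": 0}, {"fingers": 0, "linear": [-0.07, 0.38, 0], "twist": 0}, {"fingers": 0, "linear": [-0.07, 0.38, 0], "twist": 0}, {"fingers": 0, "linear": [-0.07, 0.38, 0], "twist": 0}, {"fingers": 0, "linear": [-0.02, 0.3, 0], "twist": 0}]}}

```text
time_s: 47.45
ee_pos: [594.6, 296.3, 178.3]
eef_rot: [0.001, 0.033, 0.999, -0.005]
ft_force: [1.0, -0.1, -0.5]
gripper_width: 1.0
gripper_force: 0.0
```

Emit:
{"method": "move_arm", "body": {"increments": [{"fingers": 0, "linear": [0, 0, 0], "twist": 0.083}, {"fingers": 0, "linear": [0, 0, 0], "twist": 0.083}, {"fingers": 0, "linear": [0, 0, 0], "twist": 0.083}, {"fingers": 0, "linear": [0, 0, 0], "twist": 0.083}, {"fingers": 0, "linear": [0, 0, 0], "twist": 0.083}, {"fingers": 0, "linear": [0, 0, 0], "twist": 0.083}, {"fingers": 0, "linear": [0, 0, 0], "twist": 0.083}, {"fingers": 0, "linear": [0, 0, 0], "twist": 0.083}]}}

```text
time_s: 48.25
ee_pos: [594.4, 293.1, 178.5]
eef_rot: [0.003, 0.529, 0.849, -0.004]
ft_force: [0.7, 0.0, -0.4]
gripper_width: 1.001
gripper_force: 0.0
```

```bash
cat >> h.py <<'E'
def dial():
    "white line angle from scene/top camera: try several models: click angle with best bright score"
    for n in ("top","scene"):
        a=camera(n); g=a["pixels"].astype(float).min(2); res=[]
        for deg in range(0,330,3):
            t=np.radians(180-deg); r=np.arange(8,27,2.)
            P=np.array([W(k*np.cos(t),172.5+k*np.sin(t),109) for k in r]); uv=proj(a,P).astype(np.float32)
            res.append(cv2.remap(g.astype(np.float32),uv[:,0].reshape(1,-1),uv[:,1].reshape(1,-1),cv2.INTER_LINEAR).mean())
        i=np.argsort(res)[::-1][:6]; print(n,"best deg",i*3,np.round(np.array(res)[i]),"med",np.median(res).round())
E
python3 - <<'E'
from h import *
plan(W(0.5,173.5,86),26.12); tilt(); print(get_obs()["ft_torque"]); dial()
E
```

```text
t 48.2 tcp [594.4 293.1 178.5] yaw_y 26.11 shift [0.034 0.008 0.77 ] w 1.001 f [ 0.7  0.  -0.4] gf 0.0
twist -0.0001 q7 [-0.66  0.38  0.21  1.49 -0.07  1.28  0.01]
tcp [594.4 293.1 178.5] r 662.8 tilt [ 0.0017 -0.0104] q [-0.66  0.38  0.21  1.49 -0.07  1.28  0.01]
[-0.02488035 -0.00418849 -0.01204286]
top best deg [237 240 234 243 231 246] [47. 46. 44. 44. 41. 40.] med 22.0
scene best deg [ 9  6 12  3 15 18] [133. 133. 133. 133. 133. 132.] med 68.0
```

Emit:
{"method": "move_arm", "body": {"increments": [{"fingers": 0, "linear": [0.034, 0.008, 0.1], "twist": 0}, {"fingers": 0, "linear": [0, 0, 0.2], "twist": 0}, {"fingers": 0, "linear": [0, 0, 0.2], "twist": 0}, {"fingers": 0, "linear": [0, 0, 0.15], "twist": 0}, {"fingers": 0, "linear": [0, 0, 0.08], "twist": 0}, {"fingers": 0, "linear": [0, 0, 0.03], "twist": 0}, {"fingers": 0, "linear": [0, 0, 0], "twist": 0}, {"fingers": 0, "linear": [0, 0, 0], "twist": 0}], "force": 50}}

```text
time_s: 49.15
ee_pos: [594.7, 296.0, 88.8]
eef_rot: [0.004, 0.527, 0.85, -0.003]
ft_force: [-0.1, 0.2, 1.2]
gripper_width: 0.998
gripper_force: 0.0
```

Emit:
{"method": "move_arm", "body": {"increments": [{"fingers": 255, "linear": [0, 0, 0], "twist": 0}, {"fingers": 255, "linear": [0, 0, 0], "twist": 0}, {"fingers": 255, "linear": [0, 0, 0], "twist": 0}, {"fingers": 255, "linear": [0, 0, 0], "twist": 0}, {"fingers": 255, "linear": [0, 0, 0], "twist": 0}, {"fingers": 255, "linear": [0, 0, 0], "twist": 0}, {"fingers": 255, "linear": [0, 0, 0], "twist": 0}, {"fingers": 255, "linear": [0, 0, 0], "twist": 0}]}}

```text
time_s: 49.95
ee_pos: [595.2, 296.2, 88.4]
eef_rot: [0.005, 0.527, 0.85, -0.003]
ft_force: [5.0, 2.0, -1.3]
gripper_width: 0.176
gripper_force: 53.8
```

Run:
```python
from h import *
plan(W(0.5,173.5,86),26.12); print(get_obs()["ft_torque"],L(get_obs()["ee_pos"]))
```

```text
t 50.0 tcp [595.2 296.2  88.4] yaw_y 26.38 shift [ 0.007 -0.012  0.02 ] w 0.176 f [ 5.   2.  -1.3] gf 53.8
twist 0.0029 q7 [-0.66  0.45  0.2   1.58 -0.08  1.12  0.01]
[ 0.44095596 -0.87289458 -0.02606415] [[  2.2 173.5]]
```

Emit:
{"method": "move_arm", "body": {"increments": [{"fingers": 255, "linear": [0, -0.012, 0], "twist": -0.05}, {"fingers": 255, "linear": [0, 0, 0], "twist": -0.085}, {"fingers": 255, "linear": [0, 0, 0], "twist": -0.085}, {"fingers": 255, "linear": [0, 0, 0], "twist": -0.085}, {"fingers": 255, "linear": [0, 0, 0], "twist": -0.085}, {"fingers": 255, "linear": [0, 0, 0], "twist": -0.085}, {"fingers": 255, "linear": [0, 0, 0], "twist": -0.085}, {"fingers": 255, "linear": [0, 0, 0], "twist": -0.085}]}}

```text
time_s: 50.75
ee_pos: [595.8, 296.9, 88.4]
eef_rot: [0.005, 0.046, 0.999, -0.003]
ft_force: [9.4, 5.8, -5.2]
gripper_width: 0.173
gripper_force: 53.0
```

Run:
```python
from h import *
plan(W(0.5,173.5,86),146.12); print(get_obs()["ft_torque"],L(get_obs()["ee_pos"]))
```

```text
t 50.8 tcp [595.8 296.9  88.4] yaw_y 84.75 shift [ 0.018 -0.007  0.02 ] w 0.173 f [ 9.4  5.8 -5.2] gf 53.0
twist -0.6819 q7 [-0.52  0.44  0.02  1.58  0.    1.11  0.97]
[ 1.32754627 -2.14851177  0.02111719] [[  2.6 174.3]]
```

Emit:
{"method": "move_arm", "body": {"increments": [{"fingers": 255, "linear": [-0.018, 0.01, 0], "twist": -0.085}, {"fingers": 255, "linear": [0, 0, 0], "twist": -0.085}, {"fingers": 255, "linear": [0, 0, 0], "twist": -0.085}, {"fingers": 255, "linear": [0, 0, 0], "twist": -0.085}, {"fingers": 255, "linear": [0, 0, 0], "twist": -0.085}, {"fingers": 255, "linear": [0, 0, 0], "twist": -0.085}, {"fingers": 255, "linear": [0, 0, 0], "twist": -0.085}, {"fingers": 255, "linear": [0, 0, 0], "twist": -0.085}]}}

```text
time_s: 51.55
ee_pos: [595.5, 297.9, 88.4]
eef_rot: [0.0, -0.469, 0.883, -0.004]
ft_force: [3.3, 3.2, -1.0]
gripper_width: 0.177
gripper_force: 53.8
```

Run:
```python
from h import *
plan(W(0.5,173.5,86),146.12); print(get_obs()["ft_torque"],L(get_obs()["ee_pos"])); dial()
```

```text
t 51.5 tcp [595.5 297.9  88.4] yaw_y 145.97 shift [0.02  0.006 0.02 ] w 0.177 f [ 3.3  3.2 -1. ] gf 53.8
twist -0.0016 q7 [-0.38  0.46 -0.17  1.57  0.09  1.13  1.98]
[ 1.19836118 -0.69697932 -0.17042274] [[  2.3 175.2]]
top best deg [ 96  99  93 102  90 114] [40. 40. 40. 39. 39. 38.] med 22.0
scene best deg [327   0 324   3 321   6] [115. 114. 112. 112. 110. 109.] med 48.0
```

Emit:
{"method": "move_arm", "body": {"increments": [{"fingers": 120, "linear": [0, 0, 0], "twist": 0}, {"fingers": 60, "linear": [0, 0, 0], "twist": 0}, {"fingers": 0, "linear": [0, 0, 0], "twist": 0}, {"fingers": 0, "linear": [0, 0, 0], "twist": 0}, {"fingers": 0, "linear": [0, 0, -0.15], "twist": 0}, {"fingers": 0, "linear": [0, 0, -0.2], "twist": 0}, {"fingers": 0, "linear": [0, 0, 0], "twist": 0.09}, {"fingers": 0, "linear": [0, 0, 0], "twist": 0.09}]}}

```text
time_s: 52.45
ee_pos: [595.4, 296.4, 131.0]
eef_rot: [0.0, -0.334, 0.942, -0.005]
ft_force: [-0.2, 0.3, -0.1]
gripper_width: 0.997
gripper_force: 0.0
```

Emit:
{"method": "move_arm", "body": {"increments": [{"fingers": 0, "linear": [0, 0, 0], "twist": 0.09}, {"fingers": 0, "linear": [0, 0, 0], "twist": 0.09}, {"fingers": 0, "linear": [0, 0, 0], "twist": 0.09}, {"fingers": 0, "linear": [0, 0, 0], "twist": 0.09}, {"fingers": 0, "linear": [0, 0, 0], "twist": 0.09}, {"fingers": 0, "linear": [0, 0, 0], "twist": 0.09}, {"fingers": 0, "linear": [0, 0, 0], "twist": 0.09}, {"fingers": 0, "linear": [0, 0, 0], "twist": 0.09}]}}

```text
time_s: 53.25
ee_pos: [594.7, 296.1, 129.8]
eef_rot: [0.002, 0.223, 0.975, -0.005]
ft_force: [-0.3, -0.4, -0.2]
gripper_width: 1.002
gripper_force: 0.0
```

Emit:
{"method": "move_arm", "body": {"increments": [{"fingers": 0, "linear": [0, 0, 0], "twist": 0.09}, {"fingers": 0, "linear": [0, 0, 0], "twist": 0.09}, {"fingers": 0, "linear": [0, 0, 0], "twist": 0.09}, {"fingers": 0, "linear": [0, 0, 0], "twist": 0.09}, {"fingers": 0, "linear": [0, 0, 0], "twist": 0.09}, {"fingers": 0, "linear": [0, 0, 0], "twist": 0.09}, {"fingers": 0, "linear": [0, 0, 0], "twist": 0.09}, {"fingers": 0, "linear": [0, 0, 0], "twist": 0.09}]}}

```text
time_s: 54.05
ee_pos: [594.6, 296.2, 129.8]
eef_rot: [0.005, 0.71, 0.704, -0.003]
ft_force: [-0.2, -0.0, 0.7]
gripper_width: 0.998
gripper_force: 0.0
```

Emit:
{"method": "move_arm", "body": {"increments": [{"fingers": 0, "linear": [0, 0, 0], "twist": 0.09}, {"fingers": 0, "linear": [0, 0, 0], "twist": 0.09}, {"fingers": 0, "linear": [0, 0, 0], "twist": 0.09}, {"fingers": 0, "linear": [0, 0, 0], "twist": 0.09}, {"fingers": 0, "linear": [0, 0, 0], "twist": 0}, {"fingers": 0, "linear": [0, 0, 0], "twist": 0}, {"fingers": 0, "linear": [0, 0, 0], "twist": 0}, {"fingers": 0, "linear": [0, 0, 0], "twist": 0}]}}

```text
time_s: 54.85
ee_pos: [594.9, 296.3, 129.9]
eef_rot: [0.005, 0.877, 0.481, -0.001]
ft_force: [-0.5, 0.1, -0.2]
gripper_width: 1.002
gripper_force: 0.0
```

Run:
```python
from h import *
plan(W(2.3,174.5,88),146.12); tilt();dial()
```

```text
t 54.9 tcp [594.9 296.3 129.9] yaw_y -32.5 shift [ 0.011 -0.003  0.349] w 1.002 f [-0.5  0.1 -0.2] gf 0.0
twist 0.0153 q7 [-0.77  0.43  0.34  1.54 -0.14  1.2  -0.97]
tcp [594.9 296.3 129.9] r 664.6 tilt [ 0.0025 -0.0106] q [-0.77  0.43  0.34  1.54 -0.14  1.2  -0.97]
top best deg [ 75 153  63  72 237  78] [23. 23. 23. 23. 23. 23.] med 20.0
scene best deg [39 36 42 33 45 30] [132. 132. 132. 131. 131. 131.] med 57.0
```

Emit:
{"method": "move_arm", "body": {"increments": [{"fingers": 0, "linear": [0.011, -0.003, 0.1], "twist": 0.015}, {"fingers": 0, "linear": [0, 0, 0.15], "twist": 0}, {"fingers": 0, "linear": [0, 0, 0.08], "twist": 0}, {"fingers": 0, "linear": [0, 0, 0.02], "twist": 0}, {"fingers": 0, "linear": [0, 0, 0], "twist": 0}, {"fingers": 255, "linear": [0, 0, 0], "twist": 0}, {"fingers": 255, "linear": [0, 0, 0], "twist": 0}, {"fingers": 255, "linear": [0, 0, 0], "twist": 0}]}}

```text
time_s: 55.75
ee_pos: [595.8, 297.4, 88.5]
eef_rot: [0.005, 0.883, 0.47, -0.001]
ft_force: [-0.3, -0.7, 0.7]
gripper_width: 0.515
gripper_force: 0.0
```

Emit:
{"method": "move_arm", "body": {"increments": [{"fingers": 255, "linear": [0, 0, 0], "twist": 0}, {"fingers": 255, "linear": [0, 0, 0], "twist": 0}, {"fingers": 255, "linear": [0, 0, 0], "twist": 0}, {"fingers": 255, "linear": [0, 0, 0], "twist": 0}, {"fingers": 255, "linear": [0, 0, 0], "twist": 0}, {"fingers": 255, "linear": [0, 0, 0], "twist": 0}, {"fingers": 255, "linear": [0, 0, 0], "twist": 0}, {"fingers": 255, "linear": [0, 0, 0], "twist": 0}]}}

```text
time_s: 56.55
ee_pos: [595.3, 297.5, 88.3]
eef_rot: [0.005, 0.883, 0.47, -0.001]
ft_force: [-2.7, -1.1, 4.6]
gripper_width: 0.173
gripper_force: 50.1
```

Run:
```python
from h import *
plan(W(2.3,174.5,88),86.12); print(get_obs()["ft_torque"],L(get_obs()["ee_pos"]))
```

```text
t 56.5 tcp [595.3 297.5  88.3] yaw_y -33.91 shift [-0.002  0.002  0.002] w 0.173 f [-2.7 -1.1  4.6] gf 50.1
twist 0.6663 q7 [-0.77  0.46  0.34  1.58 -0.15  1.13 -0.99]
[ 0.09634397  0.63625509 -0.01838166] [[  2.2 174.8]]
```

Emit:
{"method": "move_arm", "body": {"increments": [{"fingers": 255, "linear": [0, 0, 0], "twist": -0.05}, {"fingers": 255, "linear": [0, 0, 0], "twist": -0.085}, {"fingers": 255, "linear": [0, 0, 0], "twist": -0.085}, {"fingers": 255, "linear": [0, 0, 0], "twist": -0.085}, {"fingers": 255, "linear": [0, 0, 0], "twist": -0.085}, {"fingers": 255, "linear": [0, 0, 0], "twist": -0.085}, {"fingers": 255, "linear": [0, 0, 0], "twist": -0.085}, {"fingers": 255, "linear": [0, 0, 0], "twist": -0.085}]}}

```text
time_s: 57.35
ee_pos: [595.0, 297.6, 88.3]
eef_rot: [0.004, 0.541, 0.841, -0.004]
ft_force: [-3.2, -0.2, 5.6]
gripper_width: 0.175
gripper_force: 50.2
```

Emit:
{"method": "move_arm", "body": {"increments": [{"fingers": 255, "linear": [0, 0, 0], "twist": -0.085}, {"fingers": 255, "linear": [0, 0, 0], "twist": -0.085}, {"fingers": 255, "linear": [0, 0, 0], "twist": -0.085}, {"fingers": 255, "linear": [0, 0, 0], "twist": -0.085}, {"fingers": 255, "linear": [0, 0, 0], "twist": -0.085}, {"fingers": 255, "linear": [0, 0, 0], "twist": -0.085}, {"fingers": 255, "linear": [0, 0, 0], "twist": -0.085}, {"fingers": 255, "linear": [0, 0, 0], "twist": -0.06}]}}

```text
time_s: 58.15
ee_pos: [594.7, 297.4, 88.3]
eef_rot: [0.001, 0.058, 0.998, -0.005]
ft_force: [-5.0, -1.5, 5.7]
gripper_width: 0.176
gripper_force: 50.3
```

Run:
```python
from h import *
plan(W(2.3,174.5,88),86.12); print(get_obs()["ft_torque"],L(get_obs()["ee_pos"]));dial()
```

```text
t 58.1 tcp [594.7 297.4  88.3] yaw_y 83.35 shift [-0.006 -0.001  0.002] w 0.176 f [-5.  -1.5  5.7] gf 50.3
twist -0.0308 q7 [-0.49  0.45 -0.03  1.57  0.02  1.13  0.93]
[ 0.14425288  0.9581503  -0.01627506] [[  1.5 174.7]]
top best deg [ 99  96 102  93  90 105] [37. 37. 37. 37. 36. 36.] med 24.0
scene best deg [219 222 216 213 225 210] [74. 74. 73. 71. 71. 67.] med 44.0
```

Emit:
{"method": "move_arm", "body": {"increments": [{"fingers": 255, "linear": [0, 0, 0], "twist": -0.02}, {"fingers": 255, "linear": [0, 0, 0], "twist": -0.02}, {"fingers": 255, "linear": [0, 0, 0], "twist": -0.02}, {"fingers": 255, "linear": [0, 0, 0], "twist": -0.02}, {"fingers": 255, "linear": [0, 0, 0], "twist": 0}, {"fingers": 255, "linear": [0, 0, 0], "twist": 0}, {"fingers": 255, "linear": [0, 0, 0], "twist": 0}, {"fingers": 255, "linear": [0, 0, 0], "twist": 0}]}}

```text
time_s: 59.05
ee_pos: [595.2, 297.2, 88.4]
eef_rot: [0.001, -0.001, 1.0, -0.005]
ft_force: [-4.2, -0.7, 7.4]
gripper_width: 0.172
gripper_force: 68.6
```

Run:
```python
from h import *
plan(W(2.3,174.5,88),86.12); print(get_obs()["ft_torque"],L(get_obs()["ee_pos"]))
```

```text
t 59.0 tcp [595.2 297.2  88.4] yaw_y 90.08 shift [-0.002 -0.     0.004] w 0.172 f [-4.2 -0.7  7.4] gf 68.6
twist 0.044 q7 [-0.47  0.45 -0.05  1.57  0.03  1.13  1.04]
[ 0.06850778  0.77734973 -1.02724217] [[  2.1 174.5]]
```

The torque rose to 1 Nm at the zero stop. Now four clicks up, clockwise, to yaw −33.9.

Emit:
{"method": "move_arm", "body": {"increments": [{"fingers": 255, "linear": [0, 0, 0], "twist": 0.04}, {"fingers": 255, "linear": [0, 0, 0], "twist": 0.08}, {"fingers": 255, "linear": [0, 0, 0], "twist": 0.08}, {"fingers": 255, "linear": [0, 0, 0], "twist": 0.08}, {"fingers": 255, "linear": [0, 0, 0], "twist": 0.08}, {"fingers": 255, "linear": [0, 0, 0], "twist": 0.08}, {"fingers": 255, "linear": [0, 0, 0], "twist": 0.08}, {"fingers": 255, "linear": [0, 0, 0], "twist": 0.08}]}}

```text
time_s: 59.85
ee_pos: [595.1, 297.2, 88.4]
eef_rot: [0.003, 0.454, 0.891, -0.004]
ft_force: [-2.7, -0.3, 5.6]
gripper_width: 0.176
gripper_force: 50.1
```

Emit:
{"method": "move_arm", "body": {"increments": [{"fingers": 255, "linear": [0, 0, 0], "twist": 0.08}, {"fingers": 255, "linear": [0, 0, 0], "twist": 0.08}, {"fingers": 255, "linear": [0, 0, 0], "twist": 0.08}, {"fingers": 255, "linear": [0, 0, 0], "twist": 0.08}, {"fingers": 255, "linear": [0, 0, 0], "twist": 0.08}, {"fingers": 255, "linear": [0, 0, 0], "twist": 0.08}, {"fingers": 255, "linear": [0, 0, 0], "twist": 0.08}, {"fingers": 255, "linear": [0, 0, 0], "twist": 0.08}]}}

```text
time_s: 60.65
ee_pos: [595.0, 297.2, 88.4]
eef_rot: [0.005, 0.827, 0.562, -0.002]
ft_force: [-2.6, -1.2, 6.9]
gripper_width: 0.176
gripper_force: 50.2
```

Run:
```python
from h import *
plan(W(2.3,174.5,88),146.12); print(get_obs()["ft_torque"],L(get_obs()["ee_pos"]))
```

```text
t 60.6 tcp [595.  297.2  88.4] yaw_y -21.59 shift [0.001 0.003 0.003] w 0.176 f [-2.6 -1.2  6.9] gf 50.2
twist 0.1365 q7 [-0.74  0.46  0.3   1.58 -0.13  1.13 -0.79]
[-0.11771205  0.99045092  0.08002019] [[  1.9 174.5]]
```

Emit:
{"method": "move_arm", "body": {"increments": [{"fingers": 255, "linear": [0, 0, 0], "twist": 0.07}, {"fingers": 255, "linear": [0, 0, 0], "twist": 0.067}, {"fingers": 255, "linear": [0, 0, 0], "twist": 0}, {"fingers": 255, "linear": [0, 0, 0], "twist": 0}, {"fingers": 255, "linear": [0, 0, 0], "twist": 0}, {"fingers": 255, "linear": [0, 0, 0], "twist": 0}, {"fingers": 255, "linear": [0, 0, 0], "twist": 0}, {"fingers": 255, "linear": [0, 0, 0], "twist": 0}]}}

```text
time_s: 61.45
ee_pos: [595.0, 297.2, 88.4]
eef_rot: [0.005, 0.882, 0.472, -0.002]
ft_force: [-3.3, -0.8, 6.8]
gripper_width: 0.17
gripper_force: 50.3
```

Run:
```python
from h import *
plan(W(2.3,174.5,88),146.12); print(get_obs()["ft_torque"])
```

```text
t 61.5 tcp [595.  297.2  88.4] yaw_y -33.66 shift [0.002 0.003 0.003] w 0.17 f [-3.3 -0.8  6.8] gf 50.3
twist 0.0024 q7 [-0.76  0.46  0.33  1.58 -0.15  1.13 -0.99]
[-0.04223074  1.03520715  0.00360515]
```

Emit:
{"method": "move_arm", "body": {"increments": [{"fingers": 120, "linear": [0, 0, 0], "twist": 0}, {"fingers": 60, "linear": [0, 0, 0], "twist": 0}, {"fingers": 0, "linear": [0, 0, 0], "twist": 0}, {"fingers": 0, "linear": [0, 0, 0], "twist": 0}, {"fingers": 0, "linear": [0, 0, -0.15], "twist": 0}, {"fingers": 0, "linear": [0, 0, -0.35], "twist": 0}, {"fingers": 0, "linear": [0, 0, -0.35], "twist": 0}, {"fingers": 0, "linear": [0, 0, -0.35], "twist": 0}]}}

```text
time_s: 62.25
ee_pos: [594.9, 298.6, 233.1]
eef_rot: [0.005, 0.882, 0.472, -0.002]
ft_force: [-0.1, 0.2, 0.4]
gripper_width: 0.995
gripper_force: 0.0
```

Emit:
{"method": "move_arm", "body": {"increments": [{"fingers": 0, "linear": [-0.28, 0.17, 0], "twist": 0}, {"fingers": 0, "linear": [-0.28, 0.17, 0], "twist": 0}, {"fingers": 0, "linear": [-0.28, 0.17, 0], "twist": 0}, {"fingers": 0, "linear": [-0.28, 0.17, 0], "twist": 0}, {"fingers": 0, "linear": [-0.28, 0.17, 0], "twist": 0}, {"fingers": 0, "linear": [-0.28, 0.17, 0], "twist": 0}, {"fingers": 0, "linear": [-0.28, 0.17, 0], "twist": 0}, {"fingers": 0, "linear": [0, 0, 0], "twist": 0}]}}

```text
time_s: 63.05
ee_pos: [583.4, 15.4, 235.4]
eef_rot: [0.007, 0.884, 0.467, -0.002]
ft_force: [0.9, 0.7, 0.8]
gripper_width: 1.002
gripper_force: 0.0
```

Run:
```python
from h import *
plan(W(2.3,174.5,88),146.12); dial(); a=tray(); b=camera("scene"); w=camera("wrist")
A=cv2.resize(a["pixels"][150:280,150:430],(800,371),interpolation=cv2.INTER_CUBIC)
B=cv2.resize(b["pixels"][120:270,170:370],(300,225),interpolation=cv2.INTER_CUBIC)
C=cv2.resize(w["pixels"],(300,225)); D=cv2.resize(a["pixels"][168:203,153:190],(200,225),interpolation=cv2.INTER_CUBIC)
cv2.imwrite("pics/f.png",np.vstack([A,np.hstack([B,C,D])])[:,:,::-1])
```

```text
t 63.0 tcp [583.4  15.4 235.4] yaw_y -34.28 shift [ 2.009 -1.253  1.196] w 1.002 f [0.9 0.7 0.8] gf 0.0
twist -0.0044 q7 [-0.52  0.18  0.5   1.64 -0.08  1.34 -0.61]
top best deg [117 120 114 123 111 126] [72. 72. 69. 68. 61. 60.] med 35.0
scene best deg [39 36 33 30 27 42] [145. 145. 145. 145. 144. 144.] med 94.0
tray centre [ 486.4 -373.1] size [217.4 179.1] ang 1.65 area 3213
```

View pics/f.png

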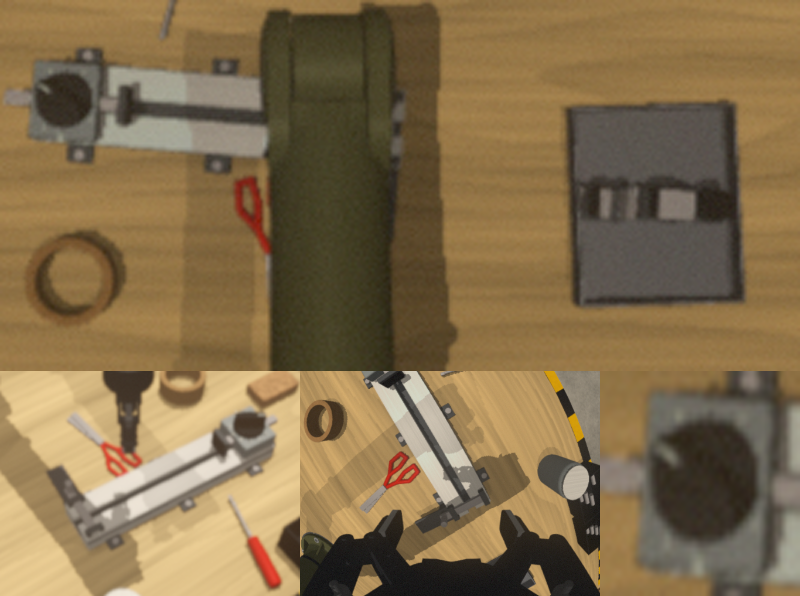

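The final view shows the white line at about 119° (click 4), the bolt across the slot, and three dogs standing in the tray.

```bash
python3 -c "
from rig import *
print(job_done())"
```

```text
the job is handed in; nothing more can be done
None
```

The job is handed in: the post, hook and vee dogs stand in the tray, the bolt is fully home, and the dial was wound to its zero stop and set four clicks up, with no verdict returned.

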